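# Cross-stack spacer slats in the pack carrier and pin its gates

### The job

Stack all the loose wooden slats in the green carrier as a crosswise tower: two flat slats to a layer, 70 mm apart centre to centre and centred in the carrier just as its two bearers are, the bottom layer across the bearers and every layer crosswise to the one below; an odd last slat goes on top in either of the next layer's two places. Then swing both side gates fully shut and drop a lock pin from the wooden block fully home in the hole at each gate's end, through lugs and gate, so that its collar rests on the upper lug. Leave the other things on the bench alone.

Things in the scene. Friction and masses are not known exactly. Their poses are not given: they have to be found in the camera images.
- carrier: low pack carrier fixed on the bench, green steel frame 256 x 202 mm, 70 mm high. Origin on the bench under its centre; x away from the robot, y to its left, z up. Corner posts 16 mm square at x = +-120, y = +-93 mm, 70 mm high; fixed end rails join them along y at x = +-120 mm, up to 68 mm high. The sides at y = +-115 mm are closed by gates
- deck (a point): carrier's centre at bearer-top height, 14 mm above the bench, axes as the carrier's. The two bearers run along x at y = +-35 mm, 22 mm wide, 256 mm long. Good slat centres from here: bottom layer (along y) x = +-35 mm, y = 0, z = 8 mm; second layer (along x) x = 0, y = +-35 mm, z = 24 mm; third layer as the bottom, z = 40 mm
- slat1: pine spacer slat, bar 160 x 24 x 16 mm, about 35 g, lying flat on the bench left of the carrier, pointing roughly away from the robot (may be absent). Origin at its centre; x along its length, y along its width, z along its thickness; turned over or end for end it is the same
- slat2: pine spacer slat, bar 160 x 24 x 16 mm, about 35 g, lying flat on the bench left of the carrier, pointing roughly away from the robot (may be absent). Origin at its centre; x along its length, y along its width, z along its thickness; turned over or end for end it is the same
- slat3: pine spacer slat, bar 160 x 24 x 16 mm, about 35 g, lying flat on the bench left of the carrier, pointing roughly away from the robot (may be absent). Origin at its centre; x along its length, y along its width, z along its thickness; turned over or end for end it is the same
- slat4: pine spacer slat, bar 160 x 24 x 16 mm, about 35 g, lying flat on the bench left of the carrier, pointing roughly away from the robot (may be absent). Origin at its centre; x along its length, y along its width, z along its thickness; turned over or end for end it is the same
- slat5: pine spacer slat, bar 160 x 24 x 16 mm, about 35 g, lying flat on the bench left of the carrier, pointing roughly away from the robot (may be absent). Origin at its centre; x along its length, y along its width, z along its thickness; turned over or end for end it is the same
- pin1: steel lock pin upright in the pin block; both pins are alike and fit either lock. Shank 9 mm diameter, 45 mm long, its last 8 mm tapered to 3 mm; collar 22 mm diameter, 5 mm thick; above it a dark grip knob, 16 mm diameter, 8 to 32 mm above the collar's underside; 70 g. Origin on its axis at the collar's underside, z up towards the knob
- pin2: steel lock pin upright in the pin block; both pins are alike and fit either lock. Shank 9 mm diameter, 45 mm long, its last 8 mm tapered to 3 mm; collar 22 mm diameter, 5 mm thick; above it a dark grip knob, 16 mm diameter, 8 to 32 mm above the collar's underside; 70 g. Origin on its axis at the collar's underside, z up towards the knob
- pinblock: dark hardwood block standing loose (450 g) on the bench beyond and left of the carrier, 55 x 115 x 50 mm high, with two vertical 12 mm holes at y = -30 and +30 mm that hold the pins, shoulders on its top. Origin at the centre of its underside, y along its length
- gate_l (a joint): left gate of the carrier, angle in rad: 0 = fully shut along the carrier's left side against its stop, grows as its far end swings outward to the left, at most 1.4. Flat steel bar 14 mm wide, 53 to 61 mm above the bench, 257 mm long from its pivot at the near post; slight friction (under 1 N at the grip), stays where it is left
- gate_r (a joint): right gate, the mirror image: 0 = fully shut along the carrier's right side, grows as its far end swings outward (to the right), at most 1.4
- gate_l_grip (a point): middle of the upright black grip on the left gate: round, 14 mm diameter, from 61 to 83 mm above the bench (this point at 73 mm), 140 mm from the pivot; moves with the gate
- gate_r_grip (a point): the same on the right gate
- gate_l_pivot (a point): point on the vertical hinge axis of the left gate, at the carrier's near left post (carrier x = -122, y = +115 mm)
- gate_r_pivot (a point): the same of the right gate (carrier x = -122, y = -115 mm)
- lock_l (a point): centre of the lock hole on top of the upper lug at the left far post, 70 mm above the bench. Upper lug (64 to 70 mm) and lower lug (44 to 50 mm) have vertical 13 mm holes; the shut gate's tongue (53 to 61 mm up, 13.5 mm hole) lies between them, holes in line. A pin fully home rests its collar on this face. Nothing stands above it
- lock_r (a point): centre of the lock hole on top of the upper lug at the right far post, 70 mm above the bench. Upper lug (64 to 70 mm) and lower lug (44 to 50 mm) have vertical 13 mm holes; the shut gate's tongue (53 to 61 mm up, 13.5 mm hole) lies between them, holes in line. A pin fully home rests its collar on this face. Nothing stands above it
- wrench: open-ended wrench, 160 mm, lying flat between carrier and pin block; bystander, leave it alone. Origin at its underside
- tape: roll of clear packing tape, 96 mm across, 45 mm high, standing flat behind the carrier; bystander, leave it alone. Origin at its underside
- carton: closed cardboard carton 100 x 130 x 70 mm behind the carrier; bystander, leave it alone. Origin at its underside
- tapemeasure: yellow tape measure, 68 x 35 x 62 mm, near the robot's left; bystander, leave it alone. Origin at its underside
- oilcan: plain grey can, 54 mm across, 110 mm high, at the back left; bystander, leave it alone. Origin at its underside
- hammer: hammer, 260 mm, lying near the robot's right; bystander, leave it alone. Origin at its underside
There are look-alikes about, which are no part of the job. Leave any orange or purple look-alike of the slat1 alone.

How it is judged (in metres and radians):
On the way, in this order (a step that is already met when the one before it is completed fails the run):
1. all slats are stacked crosswise in the carrier (((z of slat1 in the frame of carrier between 0.017 and 0.027 m and y of slat1 in the frame of carrier between -0.012 and 0.012 m and angle between the x axis of slat1 and the y axis of carrier, either way round below 0.15 rad and angle between the z axis of slat1 and the z axis of carrier, either way round below 0.1 rad and (x of slat1 in the frame of carrier between 0.023 and 0.047 m or x of slat1 in the frame of carrier between -0.047 and -0.023 m)) or (z of slat1 in the frame of carrier between 0.033 and 0.043 m and x of slat1 in the frame of carrier between -0.012 and 0.012 m and angle between the x axis of slat1 and the x axis of carrier, either way round below 0.15 rad and angle between the z axis of slat1 and the z axis of carrier, either way round below 0.1 rad and (y of slat1 in the frame of carrier between 0.023 and 0.047 m or y of slat1 in the frame of carrier between -0.047 and -0.023 m)) or (z of slat1 in the frame of carrier between 0.049 and 0.059 m and y of slat1 in the frame of carrier between -0.012 and 0.012 m and angle between the x axis of slat1 and the y axis of carrier, either way round below 0.15 rad and angle between the z axis of slat1 and the z axis of carrier, either way round below 0.1 rad and (x of slat1 in the frame of carrier between 0.023 and 0.047 m or x of slat1 in the frame of carrier between -0.047 and -0.023 m))) and ((z of slat2 in the frame of carrier between 0.017 and 0.027 m and y of slat2 in the frame of carrier between -0.012 and 0.012 m and angle between the x axis of slat2 and the y axis of carrier, either way round below 0.15 rad and angle between the z axis of slat2 and the z axis of carrier, either way round below 0.1 rad and (x of slat2 in the frame of carrier between 0.023 and 0.047 m or x of slat2 in the frame of carrier between -0.047 and -0.023 m)) or (z of slat2 in the frame of carrier between 0.033 and 0.043 m and x of slat2 in the frame of carrier between -0.012 and 0.012 m and angle between the x axis of slat2 and the x axis of carrier, either way round below 0.15 rad and angle between the z axis of slat2 and the z axis of carrier, either way round below 0.1 rad and (y of slat2 in the frame of carrier between 0.023 and 0.047 m or y of slat2 in the frame of carrier between -0.047 and -0.023 m)) or (z of slat2 in the frame of carrier between 0.049 and 0.059 m and y of slat2 in the frame of carrier between -0.012 and 0.012 m and angle between the x axis of slat2 and the y axis of carrier, either way round below 0.15 rad and angle between the z axis of slat2 and the z axis of carrier, either way round below 0.1 rad and (x of slat2 in the frame of carrier between 0.023 and 0.047 m or x of slat2 in the frame of carrier between -0.047 and -0.023 m))) and ((z of slat3 in the frame of carrier between 0.017 and 0.027 m and y of slat3 in the frame of carrier between -0.012 and 0.012 m and angle between the x axis of slat3 and the y axis of carrier, either way round below 0.15 rad and angle between the z axis of slat3 and the z axis of carrier, either way round below 0.1 rad and (x of slat3 in the frame of carrier between 0.023 and 0.047 m or x of slat3 in the frame of carrier between -0.047 and -0.023 m)) or (z of slat3 in the frame of carrier between 0.033 and 0.043 m and x of slat3 in the frame of carrier between -0.012 and 0.012 m and angle between the x axis of slat3 and the x axis of carrier, either way round below 0.15 rad and angle between the z axis of slat3 and the z axis of carrier, either way round below 0.1 rad and (y of slat3 in the frame of carrier between 0.023 and 0.047 m or y of slat3 in the frame of carrier between -0.047 and -0.023 m)) or (z of slat3 in the frame of carrier between 0.049 and 0.059 m and y of slat3 in the frame of carrier between -0.012 and 0.012 m and angle between the x axis of slat3 and the y axis of carrier, either way round below 0.15 rad and angle between the z axis of slat3 and the z axis of carrier, either way round below 0.1 rad and (x of slat3 in the frame of carrier between 0.023 and 0.047 m or x of slat3 in the frame of carrier between -0.047 and -0.023 m))) and ((z of slat4 in the frame of carrier between 0.017 and 0.027 m and y of slat4 in the frame of carrier between -0.012 and 0.012 m and angle between the x axis of slat4 and the y axis of carrier, either way round below 0.15 rad and angle between the z axis of slat4 and the z axis of carrier, either way round below 0.1 rad and (x of slat4 in the frame of carrier between 0.023 and 0.047 m or x of slat4 in the frame of carrier between -0.047 and -0.023 m)) or (z of slat4 in the frame of carrier between 0.033 and 0.043 m and x of slat4 in the frame of carrier between -0.012 and 0.012 m and angle between the x axis of slat4 and the x axis of carrier, either way round below 0.15 rad and angle between the z axis of slat4 and the z axis of carrier, either way round below 0.1 rad and (y of slat4 in the frame of carrier between 0.023 and 0.047 m or y of slat4 in the frame of carrier between -0.047 and -0.023 m)) or (z of slat4 in the frame of carrier between 0.049 and 0.059 m and y of slat4 in the frame of carrier between -0.012 and 0.012 m and angle between the x axis of slat4 and the y axis of carrier, either way round below 0.15 rad and angle between the z axis of slat4 and the z axis of carrier, either way round below 0.1 rad and (x of slat4 in the frame of carrier between 0.023 and 0.047 m or x of slat4 in the frame of carrier between -0.047 and -0.023 m))) and ((z of slat5 in the frame of carrier between 0.017 and 0.027 m and y of slat5 in the frame of carrier between -0.012 and 0.012 m and angle between the x axis of slat5 and the y axis of carrier, either way round below 0.15 rad and angle between the z axis of slat5 and the z axis of carrier, either way round below 0.1 rad and (x of slat5 in the frame of carrier between 0.023 and 0.047 m or x of slat5 in the frame of carrier between -0.047 and -0.023 m)) or (z of slat5 in the frame of carrier between 0.033 and 0.043 m and x of slat5 in the frame of carrier between -0.012 and 0.012 m and angle between the x axis of slat5 and the x axis of carrier, either way round below 0.15 rad and angle between the z axis of slat5 and the z axis of carrier, either way round below 0.1 rad and (y of slat5 in the frame of carrier between 0.023 and 0.047 m or y of slat5 in the frame of carrier between -0.047 and -0.023 m)) or (z of slat5 in the frame of carrier between 0.049 and 0.059 m and y of slat5 in the frame of carrier between -0.012 and 0.012 m and angle between the x axis of slat5 and the y axis of carrier, either way round below 0.15 rad and angle between the z axis of slat5 and the z axis of carrier, either way round below 0.1 rad and (x of slat5 in the frame of carrier between 0.023 and 0.047 m or x of slat5 in the frame of carrier between -0.047 and -0.023 m)))), for 0.2 s.
2. both gates are shut and a pin is fully home in each lock (value of joint each of gate_l, gate_r below 0.03 rad and ((horizontal distance between pin1 and lock_l below 0.004 m and z of pin1 in the frame of carrier between 0.066 and 0.074 m and angle between pin1's own z axis and vertical below 0.12 rad) or (horizontal distance between pin1 and lock_r below 0.004 m and z of pin1 in the frame of carrier between 0.066 and 0.074 m and angle between pin1's own z axis and vertical below 0.12 rad)) and ((horizontal distance between pin2 and lock_l below 0.004 m and z of pin2 in the frame of carrier between 0.066 and 0.074 m and angle between pin2's own z axis and vertical below 0.12 rad) or (horizontal distance between pin2 and lock_r below 0.004 m and z of pin2 in the frame of carrier between 0.066 and 0.074 m and angle between pin2's own z axis and vertical below 0.12 rad))), for 0.2 s.
At the end, for the whole second after the job is handed in: Every slat rests flat in its crosswise layer (height 5 mm, yaw 0.15 rad), centre 23 to 47 mm from the carrier's centre across its length, 12 mm along it; gates within 0.03 rad of shut; a pin in each lock, shoulder within 4 mm of the lug in height and across, upright within 0.12 rad (all of step 1 and all of step 2 and linear speed of each of slat1, slat2, slat3, slat4, slat5, pin1, pin2 below 0.02 m/s); the robot touches nothing.
It fails at once if another thing on the bench is moved more than 30 mm (distance of any of wrench, tape, carton, tapemeasure, oilcan, hammer from where it was at the start of the episode above 0.03 m).
Of slat1, slat2, slat3, slat4, slat5 only 3 to 5 are there at a start; the rules pass over those that are not, and their reading is None.
At some moment in a run one of pinblock may be knocked a few centimetres aside while the robot is not near it.
It also fails if it takes over 210 s, if anything falls off the work surface, if the arm or the gripper's body presses on something with over 40 N, if the wrist force passes 120 N, or if a joint passes its speed limit or range.

### The arm

A 6-joint arm with a two-finger parallel gripper is mounted at the origin on the work surface. World frame = base frame: x ahead of the robot, y to its left, z up, the work surface at z = 0. Lengths are in mm, angles in degrees, forces in N, time in s.
With the tool pointing down it reaches from about 375 to 750 mm from the base axis. Payload 9 kg.
Tool frame: the origin (TCP) lies midway between the tips of the shut fingers; the grasp point (between the pads) lies env.grip_depth behind it (env.grip_depth is the distance from the TCP to the grasp point, in mm); z points along the fingers, y is the line along which they close (so a half turn about z gives the same grasp; the last joint's range is limited). The gripper opens to 85 mm and grips with 20 to 120 N. Pads are 22 mm wide; open, the fingers measure 114 mm over their backs; the gripper's body (76 mm by 85 mm) begins 54 mm behind the grasp point. The pads swing forward as they close: fully open they stand 13 mm farther back than shut.
Start: joints at [56.969, 5.964, 5.575, 89.605, 0, 77.527], TCP at [210.697, 561.822, 231.331] pointing down, gripper open.
Joint ranges: [-171.21, 171.21], [-48.23, 106.86], [-62.78, 66.21], [-105.2, 120.99], [-86.42, 89.51], [-180, 180]. Speed limits (degrees/s): [127.2, 127.2, 147.25, 180, 180, 180].

### API

Orientations are given as [roll, pitch, yaw] about the fixed x, y, z axes, in that order (R = Rz(yaw) Ry(pitch) Rx(roll)).
In Python, from station import env gives the robot as it stands.
- The arm moves only by the shell command python3 -m jog 'ROWS' [FORCE]. ROWS is a JSON object of lists of equal length, an entry for each row: "xyz": the shift along the tool's x, y, z scaled (see below), a list of three; "rotation": the turn, a rotation vector about the tool's x, y, z scaled (see below), a list of three; "fingers": the closure, from -1 (fully open) to 1 (shut). In form: {"xyz": [[tx, ty, tz], ...], "rotation": [[wx, wy, wz], ...], "fingers": [fingers, ...]}. A call has 1 to 12 rows; each row is the pose to reach, as a shift and turn from the pose commanded when the call began, along the tool's axes at that moment, turning the shorter way round; what a row does not reach only later rows make up. The controller multiplies each number of a shift by 1 m and each number of a turn by 360 degrees. A row lasts 1/8 s, in which the tool goes at most 62.5 mm and 10.7 degrees, less where a joint would pass 70% of its speed; a pose out of reach is approached as far as the arm can. A call with a number of a shift or a turn outside -1 to 1 is refused whole. A call with a gripper value outside its range is refused whole. The fingers move at their own pace and stop on an object; FORCE is the grip in N (left out, the last holds). Time passes only in rows, so rows that repeat a pose let the fingers close. It gives the time, the measured TCP pose, the force, the opening and the grip force at its end, in the units of the state.
- env.observe(): the state, without advancing time (a new reading comes with each control period).
- env.snapshot(name): name is "scene" or "top" or "wrist"; returns a dict with "image" (384x512x3 uint8, blue, green, red), "vfov" (degrees; the focal length in pixels is half the picture's height over the tangent of half this angle, whatever the lens; pixels are square), "cx", "cy" (the principal point, pixels), "extrinsics" (4x4, takes a point from camera to world coordinates). Camera axes: x right, y down, z forward; pixel columns grow to the right and rows downward; lengths in mm; the calibration is good to about 2 mm. A picture is of the moment at which its call begins. There is no depth.
- env.sign_off(): hands the job in; it is judged then, once.
Trained networks look in the newest picture that a camera, given by its name, has taken for a name from the list of things; names that differ only in an ending like _2 or _b are one class to them, and where a whole thing is asked for, a point or a joint stands for the part that bears it (a point fixed in the world has none). Each returns a list of dicts, best first, with "confidence" (0 to 1); they miss things now and then, are a little off and sometimes report something else, mostly with a low value. They report only what shows in the picture. A call takes as long as a camera call. They do not tell look-alikes from the thing itself.
- env.recognise(camera, target): "box" ([centre column, centre row, width, height] in pixels, round what is visible of it).
- env.trace(camera, target): "region" (384x512 bool, what is visible of it) and "box" ([centre column, centre row, width, height] in pixels, round what is visible of it).
The state is a dict: "time": time; "joint_positions": joint angles; "joint_velocities": joint speeds; "tau": joint torques, N m; "tool_pos": TCP position; "tool_rot": TCP orientation; "force": force on the tool from outside, world axes, zero at the start; "torque": the same for the moment, N m; "opening": finger opening in mm; "gripper_force": force on a finger pad.
Only numpy, scipy, OpenCV 4.12 (cv2) and the standard library are available. Lean on these libraries where they do the work, as an engineer would, in place of code of your own. Each camera call takes 0.05 s, during which the arm holds its last target. There are 200 camera calls.

## Working session

There is one attempt and no reset: what is moved stays moved. The work goes in short steps, Python scripts to look and compute and a shell command to move; the robot and the scene stay as the last step left them, time stands still between calls to the robot, and variables do not carry over. Pictures are saved under pics/ and viewed, at most 17 in all, crops included, and the job is handed in when it is done.

```bash
mkdir -p pics; ls
python3 - <<'E'
from station import env
import cv2
for n in ("scene","top"):
    s=env.snapshot(n); cv2.imwrite(f"pics/{n}0.png",cv2.resize(s["image"],(800,600),interpolation=cv2.INTER_CUBIC))
    print(n,s["vfov"],s["cx"],s["cy"],s["extrinsics"].round(3).tolist() if hasattr(s["extrinsics"],'round') else s["extrinsics"])
o=env.observe(); print(o, env.grip_depth)
E
```

```text
pics
scene 46.51799460804108 249.7256552556052 188.14316426278194 [[0.083, 0.697, -0.712, 1442.725], [0.997, -0.062, 0.055, -58.078], [-0.006, -0.714, -0.7, 974.033], [0.0, 0.0, 0.0, 1.0]]
top 51.02248541543415 248.56263607645812 189.931054870335 [[-0.028, -0.985, 0.173, 296.857], [-0.999, 0.031, 0.019, -3.328], [-0.024, -0.172, -0.985, 1353.815], [0.0, 0.0, 0.0, 1.0]]
{'time': 0.1, 'joint_positions': array([ 5.69678821e+01,  5.99353095e+00,  5.53015817e+00,  8.96027723e+01,
       -8.13172724e-04,  7.75263000e+01]), 'joint_velocities': array([-0.05917844, -0.17237347,  0.11369521, -0.01279655,  0.11063174,
       -0.05518729]), 'tau': array([ 5.28027900e-03, -5.58205318e+01,  5.04722285e+01,  1.30624574e-02,
       -3.78689829e-04,  1.01292747e-05]), 'tool_pos': array([210.53340437, 561.53818225, 230.60406244]), 'tool_rot': array([-1.79935241e+02, -1.34927901e-02,  1.59441575e+02]), 'force': array([-0.39603363,  1.00280297, -0.10111925]), 'torque': array([-0.07307904,  0.02167295,  0.04733948]), 'gripper_force': 0.0, 'opening': 85.59496914312582} 18.700000000000003
```

View pics/top0.png

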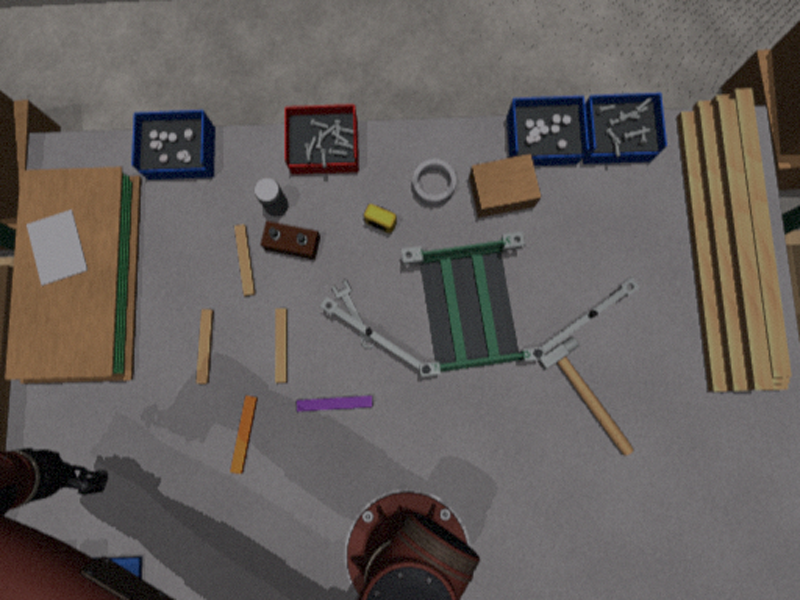

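View pics/scene0.png

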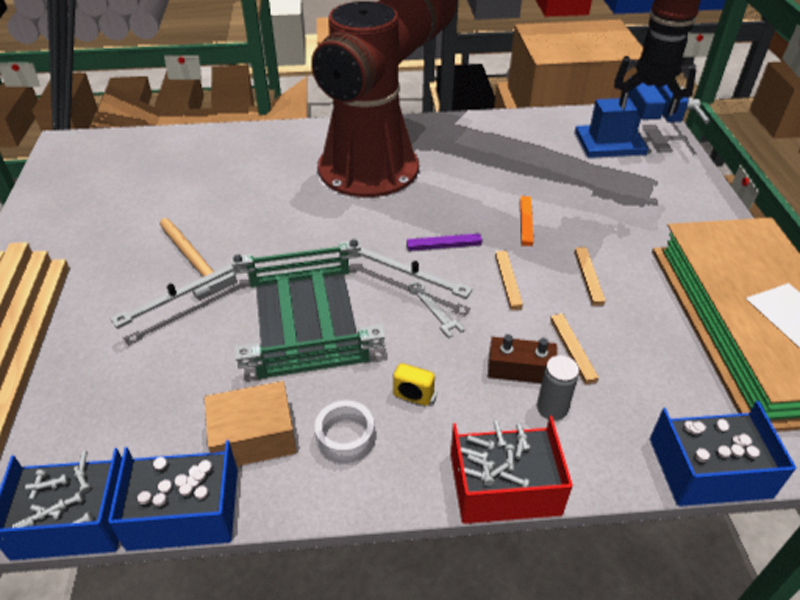

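```bash
cat > h.py <<'E'
from station import env
import cv2, numpy as np
from scipy.spatial.transform import Rotation as Rn
def snap(n,save=None,crop=None):
    s=env.snapshot(n); s["f"]=192/np.tan(np.radians(s["vfov"])/2); s["E"]=np.array(s["extrinsics"])
    if save:
        im=s["image"]
        if crop: c,r,c2,r2=crop; im=im[r:r2,c:c2]
        k=min(800/im.shape[1],600/im.shape[0]); cv2.imwrite("pics/"+save,cv2.resize(im,None,fx=k,fy=k,interpolation=cv2.INTER_CUBIC))
    return s
def ray(s,p,z):
    d=s["E"][:3,:3]@np.array([(p[0]-s["cx"])/s["f"],(p[1]-s["cy"])/s["f"],1.]); o=s["E"][:3,3]
    return (o+d*(z-o[2])/d[2])[:2]
def proj(s,P):
    P=np.atleast_2d(P); q=(P-s["E"][:3,3])@s["E"][:3,:3]; return q[:,:2]/q[:,2:]*s["f"]+[s["cx"],s["cy"]]
def rect(s,m,z):
    cs,_=cv2.findContours(m.astype(np.uint8),cv2.RETR_EXTERNAL,cv2.CHAIN_APPROX_NONE)
    c=max(cs,key=cv2.contourArea)[:,0]
    W=np.array([ray(s,p,z) for p in c],np.float32); (c0,wh,a)=cv2.minAreaRect(W)
    if wh[0]<wh[1]: a+=90
    return np.round(c0,1),np.round(sorted(wh),1),round((a+90)%180-90,1)
def delta(xyz,yaw,cur=None):
    "rows numbers (shift in m in tool axes, turn z in revs) from the commanded/measured pose to world TCP xyz mm, tool down with yaw"
    o=env.observe(); p=np.array(o["tool_pos"]); R=Rn.from_euler("xyz",o["tool_rot"],degrees=True)
    T=Rn.from_euler("xyz",[180,0,yaw],degrees=True)
    print("shift",(R.inv().apply(np.array(xyz)-p)/1000).round(4),"rot",((R.inv()*T).as_rotvec()/2/np.pi).round(4),"pose",p.round(1),o["tool_rot"].round(2))
E
python3 - <<'E'
from h import *
for cam in("top","scene"):
    s=snap(cam)
    for t in ["slat1","pin1","pinblock","carrier","gate_l","gate_l_grip","gate_r_grip","lock_l","lock_r","gate_l_pivot"]:
        for d in env.recognise(cam,t)[:6]: print(cam,t,round(d["confidence"],2),np.round(d["box"],1))
    for d in env.trace(cam,"slat1"):
        print(cam,"slat",round(d["confidence"],2),*rect(s,d["region"],16))
    for d in env.trace(cam,"pinblock")[:1]: print(cam,"block",*rect(s,d["region"],50))
E
```

```text
top slat1 0.85 [213.9 258.6  49.3  10. ]
top slat1 0.81 [131.2 220.4  11.3  50. ]
top slat1 0.77 [155.8 278.6  14.5  48.8]
top slat1 0.74 [180.1 220.2  12.1  46.4]
top slat1 0.54 [153.8 165.8  15.3  44.4]
top pin1 0.37 [193.9 154.6   9.1   8.3]
top pinblock 0.88 [186.4 152.5  41.8  25.4]
top pinblock 0.73 [321.5 120.7  42.7  43.5]
top carrier 0.71 [307.5 192.9 202.2  94.5]
top gate_l 0.92 [236.6 211.4  68.8  44.5]
top gate_l 0.71 [379.  199.8  62.3  50.4]
top gate_l 0.42 [243.2 139.6  22.   18.9]
top gate_l_grip 0.75 [239.2 213.   66.7  45.6]
top gate_l_grip 0.19 [276.2 116.5  29.5  32. ]
top gate_r_grip 0.82 [378.1 202.1  57.3  46.9]
top lock_l 0.91 [307.2 196.8 204.1  87.2]
top lock_r 0.91 [307.2 196.8 204.1  87.2]
top gate_l_pivot 0.89 [305.1 193.8 202.6  98.1]
top slat 0.83 [436.2 256.2] [ 30.5 164.5] 0.0
top slat 0.59 [439.2 420.4] [ 28.  154.7] -2.5
top slat 0.59 [250.3 334.1] [ 27.2 156.2] -10.0
top slat 0.58 [627.4 337.5] [ 32.1 162.6] 7.5
top block [659.3 229.9] [ 65.6 123.7] 78.3
scene slat1 0.95 [283.9 155.2  48.2  14.5]
scene slat1 0.77 [368.  226.1  31.3  45.5]
scene sla
[... 201 characters left out ...]
5]
scene pinblock 0.76 [332.2 231.   41.6  31.6]
scene carrier 0.71 [185.1 195.6 228.8  96.8]
scene carrier 0.51 [222.  278.9  40.4  38. ]
scene gate_l 0.97 [111.5 187.7  82.1  36.8]
scene gate_l 0.64 [263.8 173.9  77.6  28.4]
scene gate_l_grip 0.71 [264.  175.6  73.3  34.4]
scene gate_r_grip 0.8 [112.2 190.5  74.3  37.8]
scene lock_l 0.63 [187.3 197.5 228.6  85.8]
scene lock_r 0.63 [187.3 197.5 228.6  85.8]
scene gate_l_pivot 0.9 [188.4 197.5 229.9  87.8]
scene slat 0.91 [449.7 418.3] [ 38.1 165.9] -5.1
scene slat 0.71 [634.1 333.7] [ 34.6 168.3] 8.5
scene slat 0.59 [446.6 253.8] [ 28.5 169.6] 0.0
scene slat 0.56 [262.6 331.1] [ 26.7 172.4] -12.9
scene block [683.8 225.9] [ 95.7 115.2] 76.8
```

Run:
```python
from h import *
delta([500,250,340],180)
```

```text
shift [-0.3804 -0.1904 -0.1087] rot [ 0.      0.     -0.0571] pose [210.7 561.8 231.3] [179.99   0.   159.44]
```

```bash
python3 -m jog '{"xyz":[[-0.1,-0.05,-0.05],[-0.38,-0.19,-0.109],[-0.38,-0.19,-0.109],[-0.38,-0.19,-0.109],[-0.38,-0.19,-0.109],[-0.38,-0.19,-0.109],[-0.38,-0.19,-0.109],[-0.38,-0.19,-0.109],[-0.38,-0.19,-0.109],[-0.38,-0.19,-0.109]],"rotation":[[0,0,-0.02],[0,0,-0.0571],[0,0,-0.0571],[0,0,-0.0571],[0,0,-0.0571],[0,0,-0.0571],[0,0,-0.0571],[0,0,-0.0571],[0,0,-0.0571],[0,0,-0.0571]],"fingers":[-1,-1,-1,-1,-1,-1,-1,-1,-1,-1]}'
python3 - <<'E'
from h import *
s=snap("wrist","w1.png"); print(s["vfov"],s["cx"],s["cy"],s["E"].round(3).tolist())
for z in (0,50): print([ray(s,p,z).round() .tolist() for p in((0,0),(511,0),(0,383),(511,383))])
E
```

```text
time: 2.65
tool_pos: [498.9, 251.5, 340.2]
tool_rot: [180.0, -0.0, -179.9]
force: [-0.5, 0.3, 0.4]
opening: 85.3
gripper_force: 0.0
60.50078925631086 260.71935406775674 198.451829305304 [[-0.002, 0.949, 0.315, 417.933], [1.0, 0.002, -0.0, 250.434], [-0.001, 0.315, -0.949, 483.327], [0.0, 0.0, 0.0, 1.0]]
[[309.0, -86.0], [308.0, 572.0], [949.0, -245.0], [946.0, 726.0]]
[[321.0, -51.0], [319.0, 539.0], [894.0, -193.0], [892.0, 677.0]]
```

View pics/w1.png

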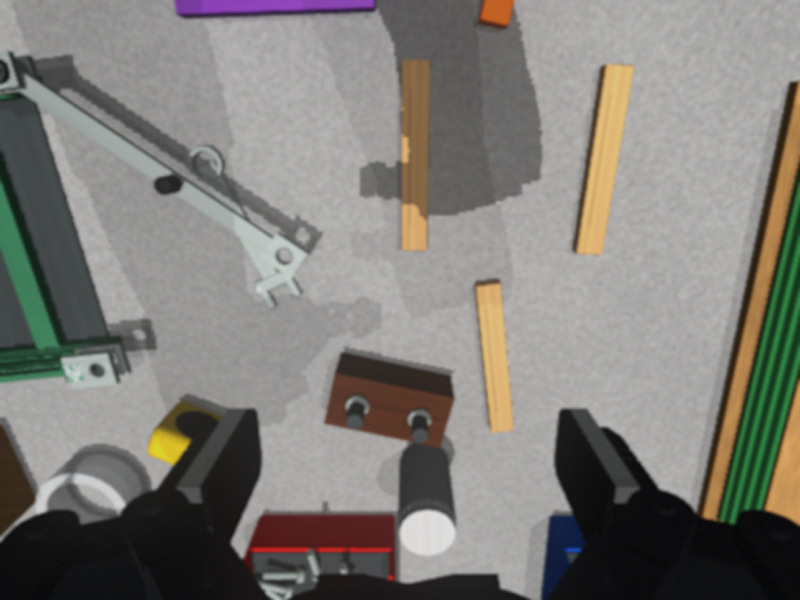

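The wrist view shows three pine slats at (415,155), (605,160), (495,357). The look-alikes are purple at (275,5) and orange at (495,12), and there are planks at the far right. I choose the three pale ones. The pin block is at (390,400) with both pins upright.

```bash
cat >> h.py <<'E'
def slats(s,z=16,amin=150):
    h=cv2.cvtColor(s["image"],cv2.COLOR_BGR2HSV); m=cv2.inRange(h,(11,70,60),(24,255,255))
    m=cv2.morphologyEx(m,cv2.MORPH_CLOSE,np.ones((3,3)))
    cs,_=cv2.findContours(m,cv2.RETR_EXTERNAL,cv2.CHAIN_APPROX_NONE)
    for c in cs:
        if cv2.contourArea(c)<amin: continue
        q=np.zeros_like(m); cv2.drawContours(q,[c],-1,255,-1); r=rect(s,q,z)
        if 130<r[1][1]<190 and r[1][0]<45: print(c[:,0].mean(0).round(),*r)
E
python3 - <<'E'
from h import *
s=snap("wrist","w2.png",(250,20,430,290)); slats(s)
for d in env.trace("wrist","slat1"): print("net",round(d["confidence"],2),*rect(s,d["region"],16))
for d in env.trace("wrist","pin1"): print("pin",round(d["confidence"],2),np.round(d["box"],1),ray(s,d["box"][:2],70).round(1))
s=snap("top"); slats(s)
E
```

```text
[505. 291.] [737.6 645.8] [ 36.7 185.1] 13.6
[316. 228.] [624.4 336.7] [ 24.6 162.4] 8.3
[386. 101.] [437.9 419.8] [ 26.8 159.4] -2.8
[265.  98.] [434.2 256. ] [ 24.5 158. ] -0.2
net 0.85 [322.7 320.5] [21.1 27.4] -89.9
net 0.78 [437.9 418.5] [ 30.6 159.3] -2.2
net 0.74 [449.   35.5] [ 30.4 278.5] 54.9
net 0.7 [318.6 143.2] [ 12.2 159.3] -89.9
net 0.69 [434.2 256.5] [ 22.7 157.9] -0.1
pin 0.69 [229.9 263.6  15.9  24.1] [652.3 207.1]
pin 0.53 [266.7 272.8  14.2  19.8] [667.  259.3]
[179. 221.] [435.9 256.1] [ 23.7 157.9] 0.0
```

View pics/w2.png

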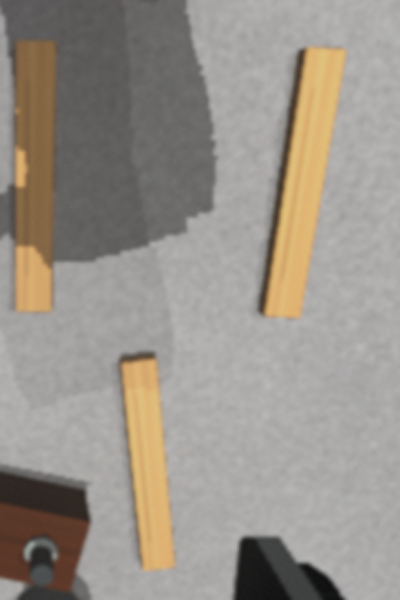

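```bash
python3 -m jog '{"xyz":[[0.05,-0.05,0],[0.05,-0.31,0],[0.05,-0.31,0],[0.05,-0.31,0],[0.05,-0.31,0],[0.05,-0.31,0],[0.05,-0.31,0],[0.05,-0.31,0]],"rotation":[[0,0,0],[0,0,0],[0,0,0],[0,0,0],[0,0,0],[0,0,0],[0,0,0],[0,0,0]],"fingers":[-1,-1,-1,-1,-1,-1,-1,-1]}'
python3 - <<'E'
from h import *
s=snap("wrist","w3.png")
E
```

```text
time: 3.9
tool_pos: [449.9, -58.2, 340.5]
tool_rot: [180.0, 0.0, -179.9]
force: [0.1, 1.1, 1.3]
opening: 85.5
gripper_force: 0.0
```

View pics/w3.png

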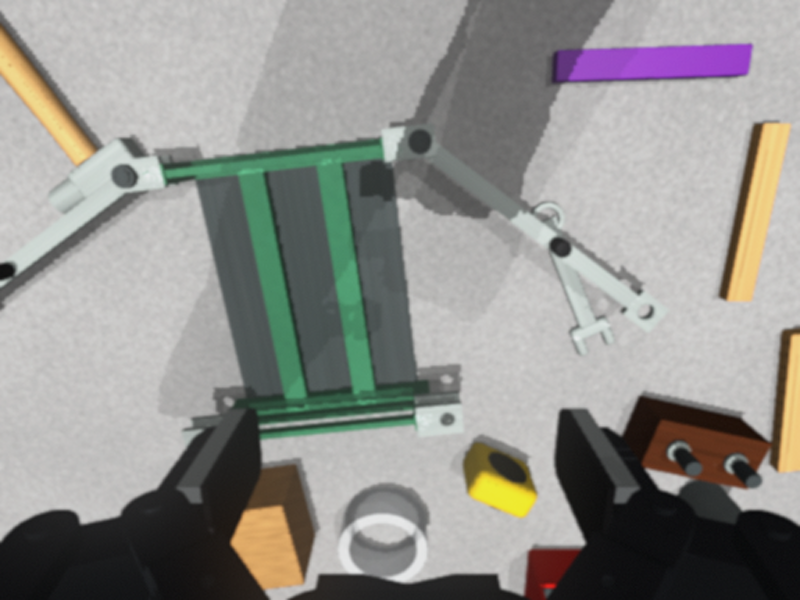

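The picture shows the carrier with pivots at (124,176) and (420,141), the left lock hole at (447,418), the gate grips at (5,270) and (560,247), and the pin block at (705,445). The right lock is hidden by a finger.

```bash
cat >> h.py <<'E'
def dark(s,p,r=7,z=70,inv=True):
    "sub-pixel centroid of the dark blob near p (512-px coordinates)"
    g=cv2.cvtColor(s["image"],cv2.COLOR_BGR2GRAY).astype(float)
    for _ in range(3):
        c,rr=int(round(p[0])),int(round(p[1])); w=g[rr-r:rr+r+1,c-r:c+r+1]
        t=(w.min()+np.percentile(w,80))/2; k=(t-w).clip(0)
        y,x=np.mgrid[-r:r+1,-r:r+1]; k=k*(x*x+y*y<=r*r); p=(c+(k*x).sum()/k.sum(),rr+(k*y).sum()/k.sum())
    return np.round(p,2),ray(s,p,z).round(1)
E
python3 - <<'E'
from h import *
s=snap("wrist")
for n,p,r,z in(("pivR",(79.4,112.6),12,72),("pivL",(268.8,90.2),12,72),("lockL",(286,267.5),6,70),("gripL",(358.5,158),10,83)): print("w",n,*dark(s,p,r,z))
t=snap("top")
for n,p,r,z in(("pivL",(275,236),5,72),("pivR",(344,227),5,72),("lockL",(263,163.5),4,70),("lockR",(330,153.5),4,70),("gripL",(236,212.5),4,83),("gripR",(379.5,201),4,83)): print("t",n,*dark(t,p,r,z))
# bearers
for n,q in(("w",s),("t",t)):
    h=cv2.cvtColor(q["image"],cv2.COLOR_BGR2HSV); m=cv2.inRange(h,(60,90,40),(90,255,255))
    yy,xx=np.nonzero(m); W=np.array([ray(q,p,14) for p in zip(xx,yy)]); np.save(f"g{n}.npy",W)
    cv2.imwrite(f"pics/m{n}.png",m)
    a=np.radians(np.arange(-5,25,.25)) 
    best=None
    ok=(W[:,0]>390)&(W[:,0]<570)&(abs(W[:,1]+50)<120); V=W[ok]
    sc=[(np.histogram(V@[-np.sin(b),np.cos(b)],bins=np.arange(-200,200,2))[0]**2.).sum() for b in a]; b=a[np.argmax(sc)]
    v=V@[-np.sin(b),np.cos(b)]; print(n,"yaw",np.degrees(b)); hh,e=np.histogram(v,bins=np.arange(-200,200,3)); print([(int(x),int(y)) for x,y in zip(e,hh) if y>20])
E
```

```text
w pivR [ 79.78 112.18] [ 396.  -278.8]
w pivL [268.31  90.15] [370.1 -50.5]
w lockL [285.79 267.82] [610.3 -23.2]
w gripL [358.04 157.43] [448.5  60.5]
t pivL [283.5  238.58] [362.2 -85.1]
t pivR [343.9  226.54] [ 394.6 -277.5]
t lockL [263.79 166.32] [599.  -30.9]
t lockR [332.76 154.88] [ 629.8 -257.7]
t gripL [234.52 209.84] [457.   67.3]
t gripR [378.79 200.53] [ 472.7 -390.7]
w yaw 6.25
[(-182, 199), (-179, 251), (-176, 250), (-173, 251), (-170, 251), (-167, 251), (-164, 250), (-161, 226)]
t yaw -5.0
[]
```

```bash
python3 -m jog '{"xyz":[[0.01,0.05,0.02],[0.015,0.314,0.2],[0.015,0.314,0.2],[0.015,0.314,0.2],[0.015,0.314,0.2],[0.015,0.314,0.2],[0.015,0.314,0.2],[0.015,0.314,0.2],[0.015,0.314,0.25],[0.015,0.314,0.3],[0.015,0.314,0.325],[0.015,0.314,0.325]],"rotation":[[0,0,0],[0,0,0],[0,0,0],[0,0,0],[0,0,0],[0,0,0],[0,0,0],[0,0,0],[0,0,0],[0,0,0],[0,0,0],[0,0,0]],"fingers":[-1,-1,-1,-1,-1,-1,-1,-1,-1,-1,-0.4,-0.2]}' 60
python3 - <<'E'
from h import *
delta([434.8,256,4],180)
E
```

```text
time: 5.55
tool_pos: [434.4, 253.3, 14.8]
tool_rot: [-180.0, -0.1, 179.9]
force: [-0.6, -0.4, 1.5]
opening: 52.3
gripper_force: 0.0
shift [-0.0004  0.0028  0.0108] rot [-0.0001 -0.0003 -0.0002] pose [434.4 253.3  14.8] [-1.7997e+02 -9.0000e-02  1.7991e+02]
```

```bash
python3 -m jog '{"xyz":[[0,0,0.006],[0,0,0.011],[0,0,0.011],[0,0,0.011],[0,0,0.011],[0,0,0.011],[0,0,0.011]],"rotation":[[0,0,0],[0,0,0],[0,0,0],[0,0,0],[0,0,0],[0,0,0],[0,0,0]],"fingers":[-0.2,-0.1,0.3,1,1,1,1]}' 60
```

```text
time: 6.42
tool_pos: [435.3, 254.7, 5.1]
tool_rot: [180.0, 0.1, -180.0]
force: [-0.8, 0.4, 5.7]
opening: 22.1
gripper_force: 59.5
```

```bash
python3 -m jog '{"xyz":[[0,0,-0.05],[0,0,-0.11],[0,-0.05,-0.15],[-0.1038,-0.4017,-0.15],[-0.1038,-0.4017,-0.15],[-0.1038,-0.4017,-0.15],[-0.1038,-0.4017,-0.15],[-0.1038,-0.4017,-0.15],[-0.1038,-0.4017,-0.15],[-0.1038,-0.4017,-0.15],[-0.1038,-0.4017,-0.15],[-0.1038,-0.4017,-0.15]],"rotation":[[0,0,0],[0,0,0],[0,0,0.02],[0,0,0.05],[0,0,0.08],[0,0,0.11],[0,0,0.14],[0,0,0.165],[0,0,0.19],[0,0,0.212],[0,0,0.232],[0,0,0.232]],"fingers":[1,1,1,1,1,1,1,1,1,1,1,1]}'
python3 - <<'E'
from h import *
delta([539.1,-147,19.6],96.47)
s=snap("wrist","w4.png")
E
```

```text
time: 7.92
tool_pos: [538.4, -147.3, 154.0]
tool_rot: [-180.0, -0.0, 96.5]
force: [0.2, 0.7, -1.8]
opening: 21.9
gripper_force: 59.0
shift [1.000e-04 7.000e-04 1.344e-01] rot [-0.0001 -0.0001  0.0001] pose [ 538.4 -147.3  154. ] [-1.7998e+02 -2.0000e-02  9.6510e+01]
```

View pics/w4.png

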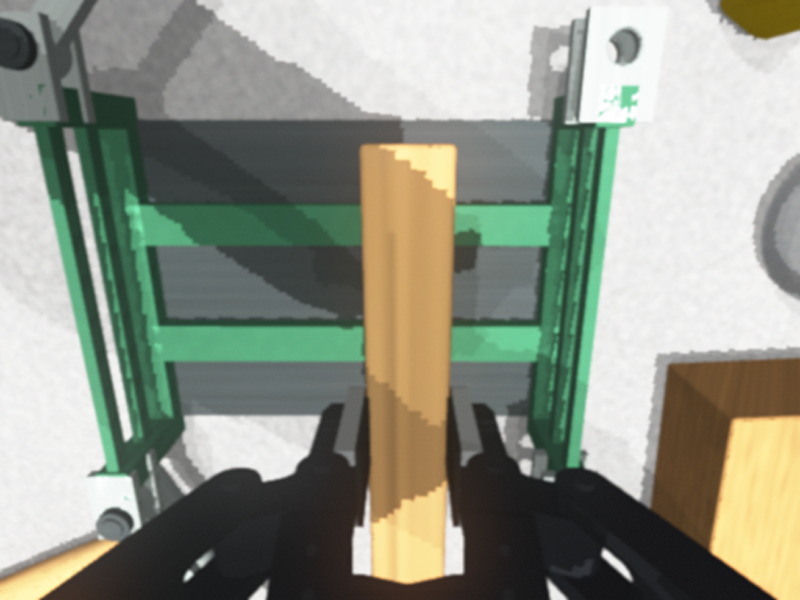

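The slat is held square across the bearers (green bars at rows 225 and 343), and the left lock hole shows at (627,45). Next I lower it.

```bash
python3 -m jog '{"xyz":[[0,0.0007,0.05],[0,0.0007,0.1],[0,0.0007,0.125],[0,0.0007,0.134],[0,0.0007,0.134],[0,0.0007,0.134],[0,0.0007,0.134]],"rotation":[[0,0,0],[0,0,0],[0,0,0],[0,0,0],[0,0,0],[0,0,0],[0,0,0]],"fingers":[1,1,1,1,1,1,1]}'
```

```text
time: 8.85
tool_pos: [539.8, -147.4, 21.1]
tool_rot: [179.9, 0.0, 96.5]
force: [-0.3, -0.1, -0.4]
opening: 22.4
gripper_force: 59.1
```

```bash
python3 -m jog '{"xyz":[[0,0,0.0015],[0,0,0.0018],[0,0,0.0018],[0,0,0.0018],[0,0,0.0018],[0,0,-0.04],[0,0,-0.09],[0,0,-0.15],[0,0,-0.15]],"rotation":[[0,0,0],[0,0,0],[0,0,0],[0,0,0],[0,0,0],[0,0,0],[0,0,0],[0,0,0],[0,0,0]],"fingers":[1,0.3,0,0,0,0,0,0,0]}'
python3 - <<'E'
from h import *
s=snap("wrist"); slats(s,30)
delta([437.5,419.5,5],177.2)
E
```

```text
time: 9.98
tool_pos: [541.8, -148.5, 175.9]
tool_rot: [179.6, 0.3, 96.5]
force: [0.3, -0.6, -0.5]
opening: 42.6
gripper_force: 0.0
[257. 171.] [ 539.3 -147.3] [ 25.6 158.7] -83.5
shift [ 0.5758 -0.0391  0.1662] rot [ 2.000e-04  8.000e-04 -2.242e-01] pose [ 540.6 -147.9  172.8] [1.7978e+02 1.5000e-01 9.6480e+01]
```

```bash
python3 -m jog '{"xyz":[[0.03,0,0],[0.576,-0.039,0],[0.576,-0.039,0],[0.576,-0.039,0],[0.576,-0.039,0],[0.576,-0.039,0],[0.576,-0.039,0],[0.576,-0.039,0],[0.576,-0.039,0.04],[0.576,-0.039,0.1],[0.576,-0.039,0.135],[0.576,-0.039,0.145]],"rotation":[[0,0,-0.02],[0,0,-0.05],[0,0,-0.08],[0,0,-0.11],[0,0,-0.14],[0,0,-0.17],[0,0,-0.2],[0,0,-0.224],[0,0,-0.224],[0,0,-0.224],[0,0,-0.224],[0,0,-0.224]],"fingers":[-0.2,-0.2,-0.2,-0.2,-0.2,-0.2,-0.2,-0.2,-0.2,-0.2,-0.2,-0.2]}'
python3 - <<'E'
from h import *
delta([437.5,419.5,4],177.2)
E
```

```text
time: 11.52
tool_pos: [431.0, 419.2, 19.0]
tool_rot: [-179.7, -0.5, 177.2]
force: [0.0, -0.0, 0.2]
opening: 51.3
gripper_force: 0.0
shift [-0.0066  0.0007  0.0149] rot [-0.0009 -0.0013  0.0001] pose [431.  419.2  19. ] [-179.68   -0.47  177.22]
```

```bash
python3 -m jog '{"xyz":[[-0.004,0.0007,0.006],[-0.004,0.0007,0.012],[-0.004,0.0007,0.0145],[-0.004,0.0007,0.0145],[-0.004,0.0007,0.0145],[-0.004,0.0007,0.0145],[-0.004,0.0007,0.0145],[-0.004,0.0007,0.0145]],"rotation":[[0,0,0],[0,0,0],[0,0,0],[0,0,0],[0,0,0],[0,0,0],[0,0,0],[0,0,0]],"fingers":[-0.2,-0.2,-0.1,0.3,1,1,1,1]}'
python3 - <<'E'
from h import *
delta([469.5,-154.8,170],96.47)
E
```

```text
time: 12.52
tool_pos: [440.2, 421.5, 12.0]
tool_rot: [180.0, 0.1, 177.1]
force: [-0.7, -1.4, 6.5]
opening: 21.0
gripper_force: 59.1
shift [-0.0585 -0.574  -0.1583] rot [3.00e-04 1.00e-04 2.24e-01] pose [440.2 421.5  12. ] [1.7996e+02 9.0000e-02 1.7711e+02]
```

```bash
python3 -m jog '{"xyz":[[0,0,0],[0,0,0],[0,0,0]],"rotation":[[0,0,0],[0,0,0],[0,0,0]],"fingers":[1,1,1]}'
python3 - <<'E'
from h import *
delta([469.5,-154.8,170],96.47)
E
```

```text
time: 12.9
tool_pos: [440.2, 421.5, 12.0]
tool_rot: [180.0, 0.1, 177.1]
force: [-0.1, -1.9, 5.8]
opening: 21.1
gripper_force: 59.1
shift [-0.0585 -0.574  -0.1582] rot [2.00e-04 1.00e-04 2.24e-01] pose [440.2 421.5  12. ] [1.7997e+02 9.0000e-02 1.7712e+02]
```

```bash
python3 -m jog '{"xyz":[[0,0,0],[0.001,0,0],[0.002,-0.0015,0.004],[0.002,-0.0015,0.0075],[0.002,-0.0015,0.0075],[0.002,-0.0015,0.0075],[0.002,-0.0015,0.0075],[0.002,-0.0015,0.0075],[0.002,-0.0015,0.0075]],"rotation":[[0,0,0],[0,0,0],[0,0,0],[0,0,0],[0,0,0],[0,0,0],[0,0,0],[0,0,0],[0,0,0]],"fingers":[0,-0.1,-0.1,-0.1,0.3,1,1,1,1]}'
python3 - <<'E'
from h import *
delta([469.5,-154.8,170],96.47)
E
```

```text
time: 14.02
tool_pos: [437.5, 419.9, 3.3]
tool_rot: [180.0, 0.0, 177.1]
force: [-0.2, -0.0, -1.3]
opening: 22.3
gripper_force: 59.9
shift [-0.0609 -0.5724 -0.1667] rot [0.    0.    0.224] pose [437.5 419.9   3.3] [1.8000e+02 1.0000e-02 1.7712e+02]
```

```bash
python3 -m jog '{"xyz":[[0,0,-0.05],[0,0,-0.11],[0,-0.05,-0.15],[-0.061,-0.5725,-0.15],[-0.061,-0.5725,-0.15],[-0.061,-0.5725,-0.15],[-0.061,-0.5725,-0.15],[-0.061,-0.5725,-0.15],[-0.061,-0.5725,-0.15],[-0.061,-0.5725,-0.15],[-0.061,-0.5725,-0.15],[-0.061,-0.5725,-0.15]],"rotation":[[0,0,0],[0,0,0],[0,0,0.02],[0,0,0.05],[0,0,0.08],[0,0,0.11],[0,0,0.14],[0,0,0.165],[0,0,0.19],[0,0,0.21],[0,0,0.224],[0,0,0.224]],"fingers":[1,1,1,1,1,1,1,1,1,1,1,1]}'
python3 -m jog '{"xyz":[[0,0,0],[0,0,0],[0,0,0]],"rotation":[[0,0,0],[0,0,0],[0,0,0]],"fingers":[1,1,1]}'
python3 - <<'E'
from h import *
delta([469.5,-154.8,17.8],96.47)
E
```

```text
time: 15.52
tool_pos: [469.3, -158.1, 153.3]
tool_rot: [180.0, 0.0, 96.2]
force: [0.7, 0.1, 0.2]
opening: 22.3
gripper_force: 59.9
time: 15.9
tool_pos: [469.7, -153.9, 153.3]
tool_rot: [180.0, -0.0, 96.6]
force: [-1.4, 0.3, 0.3]
opening: 22.1
gripper_force: 59.9
shift [-0.0009 -0.0003  0.1355] rot [ 0.     -0.      0.0003] pose [ 469.7 -153.9  153.3] [ 1.7999e+02 -1.0000e-02  9.6570e+01]
```

```bash
python3 -m jog '{"xyz":[[0,0,0.05],[0,0,0.1],[0,0,0.125],[0,0,0.1355],[0,0,0.1355],[0,0,0.1355],[0,0,0.1355],[0,0,0.1355],[0,0,0.1355]],"rotation":[[0,0,0],[0,0,0],[0,0,0],[0,0,0],[0,0,0],[0,0,0],[0,0,0],[0,0,0],[0,0,0]],"fingers":[1,1,1,1,1,1,0.3,0,0]}'
python3 -m jog '{"xyz":[[0,0,-0.04],[0,0,-0.09],[0,0,-0.15],[0,0,-0.15],[0,0,-0.15],[0,0,-0.15]],"rotation":[[0,0,0],[0,0,0],[0,0,0],[0,0,0],[0,0,0],[0,0,0]],"fingers":[0,0,0,0,0,0]}'
python3 - <<'E'
from h import *
s=snap("wrist"); slats(s,30); t=snap("top"); slats(t,30,80)
delta([624.8,336.7,60],188.1)
E
```

```text
time: 17.02
tool_pos: [469.7, -155.0, 17.9]
tool_rot: [180.0, 0.0, 96.5]
force: [-0.8, -0.3, -0.7]
opening: 42.4
gripper_force: 0.0
time: 17.77
tool_pos: [468.9, -154.5, 166.2]
tool_rot: [-179.9, -0.1, 96.5]
force: [-0.2, 0.5, -0.6]
opening: 42.7
gripper_force: 0.0
[498. 298.] [ 714.1 -258.8] [ 38.  182.5] -70.1
[262. 179.] [ 470.5 -156.5] [ 25.7 160. ] -83.5
[341. 175.] [ 537.9 -148.4] [ 28.3 160.6] -83.5
[156. 277.] [250.3 331.2] [ 25.9 160.4] -11.1
[156. 166.] [622.1 332.8] [ 25.7 159.1] 8.5
shift [0.4704 0.2104 0.1068] rot [-0.     -0.0004 -0.2545] pose [ 469.  -154.5  166.4] [-1.799e+02 -9.000e-02  9.648e+01]
```

```bash
python3 -m jog '{"xyz":[[0.03,0.01,0],[0.47,0.21,0],[0.47,0.21,0],[0.47,0.21,0],[0.47,0.21,0],[0.47,0.21,0],[0.47,0.21,0],[0.47,0.21,0],[0.47,0.21,0],[0.47,0.21,0],[0.47,0.21,0],[0.47,0.21,0]],"rotation":[[0,0,-0.02],[0,0,-0.05],[0,0,-0.08],[0,0,-0.11],[0,0,-0.14],[0,0,-0.17],[0,0,-0.2],[0,0,-0.23],[0,0,-0.2545],[0,0,-0.2545],[0,0,-0.2545],[0,0,-0.2545]],"fingers":[-0.1,-0.1,-0.1,-0.1,-0.1,-0.1,-0.1,-0.1,-0.1,-0.1,-0.1,-0.1]}'
python3 - <<'E'
from h import *
s=snap("wrist","w5.png"); slats(s,16)
delta([624.4,336.,20],188.1)
E
```

```text
time: 19.38
tool_pos: [625.2, 334.6, 168.1]
tool_rot: [-180.0, 0.0, -172.0]
force: [-0.0, 0.3, 0.2]
opening: 47.3
gripper_force: 0.0
[488. 272.] [692.1 579.7] [ 25.7 179.9] 0.1
[265. 175.] [625.8 337.5] [ 24. 158.] 8.2
shift [0.0008 0.0016 0.1483] rot [ 0.      0.0001 -0.0003] pose [625.4 334.6 168.3] [ 1.8000e+02  3.0000e-02 -1.7202e+02]
```

View pics/w5.png

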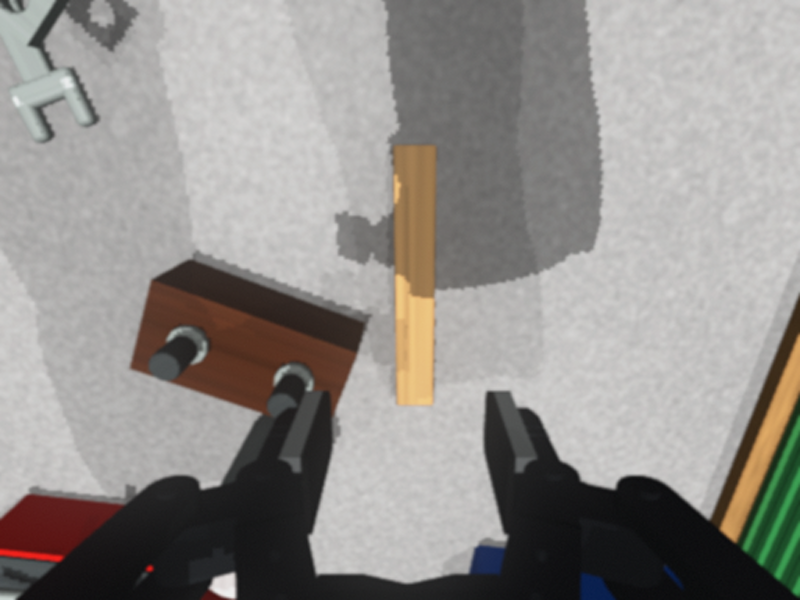

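```bash
python3 -m jog '{"xyz":[[0.01,0.0022,0.03],[0.01,0.0022,0.08],[0.01,0.0022,0.125],[0.01,0.0022,0.15],[0.01,0.0022,0.161],[0.01,0.0022,0.164],[0.01,0.0022,0.164],[0.01,0.0022,0.164],[0.01,0.0022,0.164],[0.01,0.0022,0.164],[0.01,0.0022,0.164],[0.01,0.0022,0.164]],"rotation":[[0,0,0],[0,0,0],[0,0,0],[0,0,0],[0,0,0],[0,0,0],[0,0,0],[0,0,0],[0,0,0],[0,0,0],[0,0,0],[0,0,0]],"fingers":[0,0,0,0,0,0,0,0.3,1,1,1,1]}'
python3 - <<'E'
from h import *
C=np.array([504.3,-150.9]); a=np.radians(6.47); R=np.array([[np.cos(a),-np.sin(a)],[np.sin(a),np.cos(a)]])
t=C+R@[-10,35]; print(t); delta([*t,150],186.47)
E
```

```text
time: 20.92
tool_pos: [616.0, 336.8, 5.3]
tool_rot: [180.0, 0.1, -171.9]
force: [-0.9, -0.8, 6.2]
opening: 22.5
gripper_force: 60.2
[ 490.41978629 -117.24974491]
shift [ 0.188  -0.4318 -0.1452] rot [0.0001 0.0004 0.0045] pose [616.  336.8   5.3] [ 1.7998e+02  1.3000e-01 -1.7190e+02]
```

```bash
python3 -m jog '{"xyz":[[0,0,-0.05],[0,0,-0.11],[0,0,-0.145],[0.187,-0.432,-0.145],[0.187,-0.432,-0.145],[0.187,-0.432,-0.145],[0.187,-0.432,-0.145],[0.187,-0.432,-0.145],[0.187,-0.432,-0.145],[0.187,-0.432,-0.145],[0.187,-0.432,-0.145],[0.187,-0.432,-0.145]],"rotation":[[0,0,0],[0,0,0],[0,0,0],[0,0,0.0045],[0,0,0.0045],[0,0,0.0045],[0,0,0.0045],[0,0,0.0045],[0,0,0.0045],[0,0,0.0045],[0,0,0.0045],[0,0,0.0045]],"fingers":[1,1,1,1,1,1,1,1,1,1,1,1]}'
python3 -m jog '{"xyz":[[0,0,0],[0,0,0]],"rotation":[[0,0,0],[0,0,0]],"fingers":[1,1]}'
python3 - <<'E'
from h import *
delta([491.1,-117.2,35.8],186.47)
s=snap("wrist"); slats(s,170-35+10)
E
```

```text
time: 22.42
tool_pos: [490.4, -119.6, 149.1]
tool_rot: [-180.0, 0.0, -173.7]
force: [-0.3, 0.4, -0.9]
opening: 22.4
gripper_force: 59.4
time: 22.68
tool_pos: [491.0, -116.5, 148.8]
tool_rot: [180.0, 0.0, -173.4]
force: [-0.9, -0.3, 0.2]
opening: 22.3
gripper_force: 59.4
shift [ 0.     -0.0008  0.113 ] rot [0.     0.     0.0003] pose [ 491.  -116.5  148.8] [ 1.7998e+02  1.0000e-02 -1.7343e+02]
```

```bash
python3 -m jog '{"xyz":[[0,0,0.04],[0,0,0.08],[0,0,0.103],[0,0,0.113],[0,0,0.113],[0,0,0.113],[0,0,0.113],[0,0,0.113],[0,0,0.113]],"rotation":[[0,0,0],[0,0,0],[0,0,0],[0,0,0],[0,0,0],[0,0,0],[0,0,0],[0,0,0],[0,0,0]],"fingers":[1,1,1,1,1,1,0.3,0,0]}'
python3 -m jog '{"xyz":[[0,0,-0.04],[0,0,-0.09],[0,0,-0.15],[0,0,-0.2],[0,0,-0.25],[0,0,-0.25],[0,0,-0.25]],"rotation":[[0,0,0],[0,0,0],[0,0,0],[0,0,0],[0,0,0],[0,0,0],[0,0,0]],"fingers":[0,-1,-1,-1,-1,-1,-1]}'
python3 - <<'E'
from h import *
C=np.array([504.3,-150.9]); a=np.radians(6.47); R=np.array([[np.cos(a),-np.sin(a)],[np.sin(a),np.cos(a)]])
print("want",C+R@[0,35])
s=snap("wrist","w6.png"); slats(s,46);slats(s,30)
for n,P,r,z in(("pivR",(396,-278.8,72),10,72),("pivL",(370,-50.5,72),10,72),("lockL",(610.3,-23.2,70),5,70),("lockR",(636.5,-251.7,70),5,70)):
    p=proj(s,P)[0]; print(n,p.round(),*dark(s,p,r,z))
E
```

```text
time: 23.85
tool_pos: [490.8, -117.6, 35.9]
tool_rot: [-180.0, 0.0, -173.5]
force: [-0.6, 0.1, 0.1]
opening: 42.7
gripper_force: 0.0
time: 24.72
tool_pos: [490.7, -117.6, 285.2]
tool_rot: [180.0, -0.0, -173.5]
force: [0.7, 0.1, -0.6]
opening: 85.7
gripper_force: 0.0
want [ 500.35609622 -116.12291526]
pivR [112.  56.] [112.47  56.23] [ 396.  -278.4]
pivL [342.  56.] [341.44  55.65] [369.6 -51.5]
lockL [327. 269.] [326.93 268.95] [610.2 -22.9]
lockR [140. 269.] [134.23 275.65] [ 646.7 -259.3]
```

View pics/w6.png

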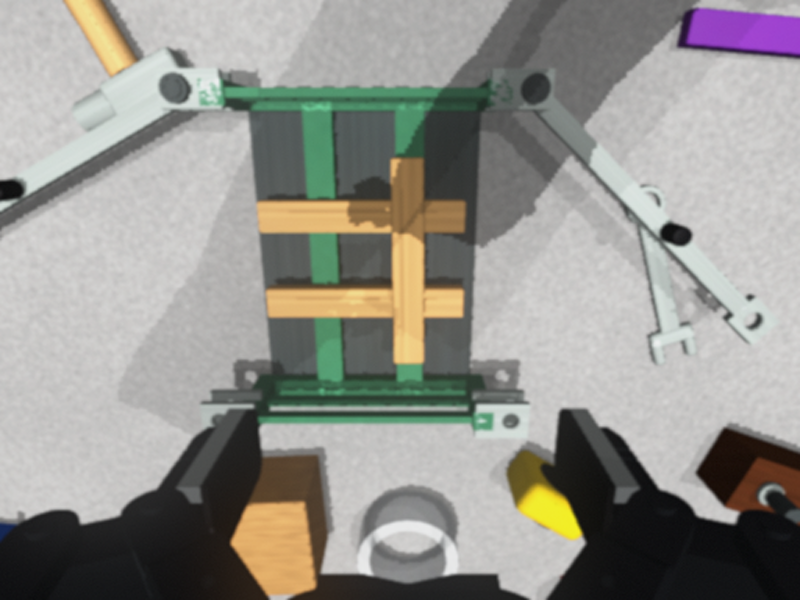

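The tower is stacked as wanted: two slats at rows 216 and 302, and the third along column 408. The left gate end hole is at (752,318) and the grips are at (676,234) and (10,189).

Run:
```python
from h import *
s=snap("wrist"); t=snap("top")
PL=np.array([369.8,-51]);PR=np.array([396,-278.6])
print("slat3",ray(s,(408/1.5625,259.5/1.5625),46))
for n,q,p,P,r in(("L",s,(481.3,203.5),PL,5),("L",t,(209.3,195.2),PL,3),("R",t,(403.8,183.7),PR,3)):
    px,w=dark(q,p,r,61); v=w-P; u=v/np.hypot(*v); print(n,px,w,np.hypot(*v).round(1),"ang",np.degrees(np.arctan2(v[1],v[0])).round(1)," grip",(P+140*u).round(1))
print("Rgrip wrist",ray(s,(6.4,121),75),"L",ray(s,(432.6,149.8),75))
a=np.radians(6.47);e=np.array([np.cos(a),np.sin(a)]);print("shut",PL+140*e,PR+140*e)
```

```text
slat3 [ 495.34498227 -117.34021755]
L [483.93 206.32] [510.4 149.6] 245.0 ang 55.0  grip [450.2  63.6]
L [209.87 195.16] [510.5 148. ] 243.7 ang 54.7  grip [450.6  63.3]
R [403.98 182.79] [ 531.2 -483.3] 245.3 ang -56.6  grip [ 473.2 -395.4]
Rgrip wrist [ 471.21410015 -388.51414595] L [450.25048337  63.1674035 ]
shut [508.90833896 -35.22438486] [ 535.10833896 -262.82438486]
```

Run:
```python
from h import *
s=snap("wrist")
A=ray(s,(407.5/1.5625,157/1.5625),46);B=ray(s,(409/1.5625,362.5/1.5625),46);print(A,B,(A+B)/2,np.hypot(*(B-A)))
delta([450.4,63.3,66],186.5)
```

```text
[ 421.13764712 -125.95279796] [ 579.2166178  -106.71061877] [ 500.17713246 -116.33170837] 159.24579250367455
shift [0.0188 0.1836 0.2187] rot [ 0.0002 -0.0003 -0.0001] pose [ 490.2 -117.3  284.4] [ 1.7992e+02 -1.0000e-01 -1.7353e+02]
```

```bash
python3 -m jog '{"xyz":[[0.01,0.05,0.02],[0.0188,0.1836,0.15],[0.0188,0.1836,0.15],[0.0188,0.1836,0.15],[0.0188,0.1836,0.15],[0.0188,0.1836,0.15],[0.0188,0.1836,0.19],[0.0188,0.1836,0.213],[0.0188,0.1836,0.2185],[0.0188,0.1836,0.2185],[0.0188,0.1836,0.2185]],"rotation":[[0,0,0],[0,0,0],[0,0,0],[0,0,0],[0,0,0],[0,0,0],[0,0,0],[0,0,0],[0,0,0],[0,0,0],[0,0,0]],"fingers":[-0.3,-0.3,-0.3,-0.3,-0.3,-0.3,-0.3,-0.3,-0.3,-0.3,-0.3]}' 30
python3 - <<'E'
from h import *
delta([450.4,63.3,66],186.5)
E
```

```text
time: 26.3
tool_pos: [452.4, 62.3, 68.8]
tool_rot: [-180.0, 0.1, -173.5]
force: [-0.0, -0.6, 0.6]
opening: 55.4
gripper_force: 0.0
shift [0.0019 0.0012 0.0028] rot [-0.0001  0.0003 -0.0001] pose [452.4  62.3  68.8] [-1.7997e+02  1.2000e-01 -1.7355e+02]
```

```bash
python3 -m jog '{"xyz":[[0.001,0.0005,0.001],[0.001,0.0005,0.001],[0.001,0.0005,0.001],[0.001,0.0005,0.001],[0.001,0.0005,0.001],[0.001,0.0005,0.001]],"rotation":[[0,0,0],[0,0,0],[0,0,0],[0,0,0],[0,0,0],[0,0,0]],"fingers":[0.2,1,1,1,1,1]}' 30
python3 - <<'E'
from h import *
o=env.observe(); p=o["tool_pos"][:2]; P=np.array([369.8,-51]); v=p-P; a0=np.degrees(np.arctan2(v[1],v[0])); print(np.hypot(*v),a0)
R=Rn.from_euler("xyz",o["tool_rot"],degrees=True)
for a in np.linspace(a0,6.47,10)[1:].tolist()+[5]:
    w=P+np.hypot(*v)*np.array([np.cos(np.radians(a)),np.sin(np.radians(a))]); print(round(a,1),w.round(),(R.inv().apply([*(w-p),0])/1000).round(4))
E
```

```text
time: 27.05
tool_pos: [451.2, 64.0, 66.8]
tool_rot: [179.9, 0.1, -173.5]
force: [4.2, 5.7, 0.1]
opening: 12.2
gripper_force: 29.4
140.8918744185281 54.73224108970698
49.4 [462.  56.] [-0.0094 -0.0092  0.    ]
44.0 [471.  47.] [-0.0179 -0.0193  0.    ]
38.6 [480.  37.] [-0.0254 -0.0301  0.    ]
33.3 [488.  26.] [-0.0319 -0.0416 -0.    ]
27.9 [494.  15.] [-0.0373 -0.0536 -0.    ]
22.6 [500.   3.] [-0.0415 -0.0661 -0.    ]
17.2 [504.  -9.] [-0.0446 -0.0789 -0.    ]
11.8 [508. -22.] [-0.0464 -0.092  -0.0001]
6.5 [510. -35.] [-4.700e-02 -1.052e-01 -1.000e-04]
5 [510. -39.] [-4.700e-02 -1.088e-01 -1.000e-04]
```

Gripped on radius 140.9, as expected, so I swing along the arc.

```bash
python3 -m jog '{"xyz":[[-0.0094,-0.0092,0],[-0.0179,-0.0193,0],[-0.0254,-0.0301,0],[-0.0319,-0.0416,0],[-0.0373,-0.0536,0],[-0.0415,-0.0661,0],[-0.0446,-0.0789,0],[-0.0464,-0.092,0],[-0.047,-0.1045,0],[-0.047,-0.1065,0],[-0.047,-0.1065,0],[-0.047,-0.1065,0]],"rotation":[[0,0,0],[0,0,0],[0,0,0],[0,0,0],[0,0,0],[0,0,0],[0,0,0],[0,0,0],[0,0,0],[0,0,0],[0,0,0],[0,0,0]],"fingers":[1,1,1,1,1,1,1,1,1,1,1,1]}'
```

```text
time: 28.55
tool_pos: [509.2, -33.8, 66.7]
tool_rot: [179.6, 0.1, -173.4]
force: [2.7, 21.4, 8.4]
opening: 12.4
gripper_force: 31.3
```

```bash
python3 -m jog '{"xyz":[[0,0.001,0],[0,0.001,0],[0,0.001,0],[0,0.001,-0.04],[0,0.001,-0.09],[0,0.001,-0.15],[0,0.001,-0.2],[0,0.001,-0.2],[0,0.001,-0.2]],"rotation":[[0,0,0],[0,0,0],[0,0,0],[0,0,0],[0,0,0],[0,0,0],[0,0,0],[0,0,0],[0,0,0]],"fingers":[0.3,0,-0.3,-0.3,-0.3,-0.3,-0.3,-0.3,-0.3]}'
python3 - <<'E'
from h import *
delta([473.2,-395.4,66],186.5)
s=snap("wrist"); p=proj(s,(610.2,-22.9,70))[0]; print(dark(s,p,5,70))
a=np.radians(6.47);e=np.array([np.cos(a),np.sin(a)]); 
im=s["image"][int(p[1])-40:int(p[1])+40,int(p[0])-50:int(p[0])+50]; cv2.imwrite("pics/l1.png",cv2.resize(im,None,fx=6,fy=6,interpolation=cv2.INTER_CUBIC))
E
```

```text
time: 29.68
tool_pos: [508.8, -36.6, 265.6]
tool_rot: [180.0, -0.0, -173.5]
force: [0.8, -0.7, -0.9]
opening: 55.6
gripper_force: 0.0
shift [ 0.0757 -0.3526  0.1996] rot [ 0.     -0.0001 -0.0001] pose [508.8 -36.6 265.6] [ 1.7999e+02 -3.0000e-02 -1.7354e+02]
(array([263.62, 257.31]), array([610.6, -22.8]))
```

View pics/l1.png

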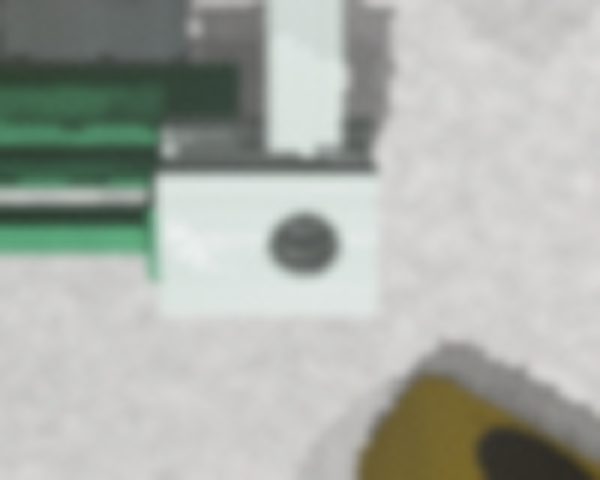

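The left gate bar now runs into the lug (crop column 305), with the lock hole at (303,244) in line. Next is the right gate.

```bash
python3 -m jog '{"xyz":[[0.01,-0.05,0],[0.0757,-0.3526,0.1],[0.0757,-0.3526,0.1],[0.0757,-0.3526,0.1],[0.0757,-0.3526,0.1],[0.0757,-0.3526,0.1],[0.0757,-0.3526,0.1],[0.0757,-0.3526,0.1],[0.0757,-0.3526,0.1],[0.0757,-0.3526,0.1]],"rotation":[[0,0,0],[0,0,0],[0,0,0],[0,0,0],[0,0,0],[0,0,0],[0,0,0],[0,0,0],[0,0,0],[0,0,0]],"fingers":[-0.3,-0.3,-0.3,-0.3,-0.3,-0.3,-0.3,-0.3,-0.3,-0.3]}' 30
python3 - <<'E'
from h import *
s=snap("wrist"); PR=np.array([396,-278.6])
# gate hole beyond; bar angle from expected end
p=proj(s,(531.2,-483.3,61))[0]; px,w=dark(s,p,8,61); v=w-PR; u=v/np.hypot(*v); print(p,px,w,np.hypot(*v),(PR+140*u).round(1))
for r in env.recognise("wrist","gate_r_grip")[:2]: print(r)
p=proj(s,(473.2,-395.4,83))[0]; print(p,dark(s,p,12,75))
delta([473.2,-395.4,66],186.5)
E
```

```text
time: 30.98
tool_pos: [474.2, -394.1, 167.0]
tool_rot: [-180.0, 0.0, -173.4]
force: [-0.2, 0.1, -0.3]
opening: 55.6
gripper_force: 0.0
[149.00863743 248.91336195] [149.16 249.92] [ 532.1 -483.2] 245.73231370741618 [ 473.5 -395.2]
{'box': [275.4, 184.3, 288.4, 169.4], 'confidence': 0.73}
[260.76425874 204.36011377] (array([260.47, 199.51]), array([ 472.2, -395.7]))
shift [ 0.001  -0.0007  0.1009] rot [-0.0001  0.0001  0.0001] pose [ 474.1 -394.5  166.9] [-1.7996e+02  3.0000e-02 -1.7345e+02]
```

```bash
python3 -m jog '{"xyz":[[0.001,-0.0007,0.04],[0.001,-0.0007,0.08],[0.001,-0.0007,0.098],[0.001,-0.0007,0.1],[0.001,-0.0007,0.1],[0.001,-0.0007,0.1],[0.001,-0.0007,0.1],[0.001,-0.0007,0.1],[0.001,-0.0007,0.1],[0.001,-0.0007,0.1]],"rotation":[[0,0,0],[0,0,0],[0,0,0],[0,0,0],[0,0,0],[0,0,0],[0,0,0],[0,0,0],[0,0,0],[0,0,0]],"fingers":[-0.3,-0.3,-0.3,-0.3,0.3,1,1,1,1,1]}' 30
python3 - <<'E'
from h import *
o=env.observe(); p=o["tool_pos"][:2]; P=np.array([396,-278.6]); v=p-P; a0=np.degrees(np.arctan2(v[1],v[0])); print(np.hypot(*v),a0)
R=Rn.from_euler("xyz",o["tool_rot"],degrees=True)
for a in np.linspace(a0,6.47,10)[1:].tolist()+[8]:
    w=P+np.hypot(*v)*np.array([np.cos(np.radians(a)),np.sin(np.radians(a))]); print(round(a,1),w.round(),(R.inv().apply([*(w-p),0])/1000).round(4))
E
```

```text
time: 32.33
tool_pos: [472.5, -395.4, 67.8]
tool_rot: [180.0, 0.0, -173.5]
force: [-4.5, 6.6, 8.5]
opening: 12.8
gripper_force: 29.5
139.6606930852092 -56.782098735147095
-49.8 [ 486. -385.] [-0.0148  0.0086  0.    ]
-42.7 [ 499. -373.] [-0.0284  0.019   0.    ]
-35.7 [ 509. -360.] [-0.0407  0.0309  0.    ]
-28.7 [ 519. -346.] [-0.0514  0.0443  0.    ]
-21.6 [ 526. -330.] [-0.0603  0.0589  0.    ]
-14.6 [ 531. -314.] [-0.0675  0.0745  0.0001]
-7.6 [ 534. -297.] [-0.0727  0.0908  0.0001]
-0.6 [ 536. -280.] [-7.580e-02  1.076e-01  1.000e-04]
6.5 [ 535. -263.] [-7.680e-02  1.247e-01  1.000e-04]
8 [ 534. -259.] [-7.680e-02  1.284e-01  1.000e-04]
```

```bash
python3 -m jog '{"xyz":[[-0.0148,0.0086,0],[-0.0284,0.019,0],[-0.0407,0.0309,0],[-0.0514,0.0443,0],[-0.0603,0.0589,0],[-0.0675,0.0745,0],[-0.0727,0.0908,0],[-0.0758,0.1076,0],[-0.0768,0.124,0],[-0.0768,0.126,0],[-0.0768,0.126,0],[-0.0768,0.126,0]],"rotation":[[0,0,0],[0,0,0],[0,0,0],[0,0,0],[0,0,0],[0,0,0],[0,0,0],[0,0,0],[0,0,0],[0,0,0],[0,0,0],[0,0,0]],"fingers":[1,1,1,1,1,1,1,1,1,1,1,1]}'
python3 -m jog '{"xyz":[[0,-0.001,0],[0,-0.001,0],[0,-0.001,0],[0,-0.001,-0.04],[0,-0.001,-0.09],[0,-0.001,-0.15],[0,-0.001,-0.2],[0,-0.001,-0.2],[0,-0.001,-0.2]],"rotation":[[0,0,0],[0,0,0],[0,0,0],[0,0,0],[0,0,0],[0,0,0],[0,0,0],[0,0,0],[0,0,0]],"fingers":[0.3,0,-0.3,-0.3,-0.3,-0.3,-0.3,-0.3,-0.3]}'
python3 - <<'E'
from h import *
s=snap("wrist"); p=proj(s,(636.1,-251.4,70))[0]; print(p,dark(s,p,5,70))
t=snap("top")
for P in((610.4,-22.8,70),(636.1,-251.4,70)): p=proj(t,P)[0]; print("top",p,dark(t,p,3,70))
for r in env.recognise("top","pinblock")[:2]: print(r)
im=s["image"]; p=proj(s,(636.1,-251.4,70))[0]
im=im[int(p[1])-40:int(p[1])+40,int(p[0])-50:int(p[0])+50]; cv2.imwrite("pics/r1.png",cv2.resize(im,None,fx=5,fy=5,interpolation=cv2.INTER_CUBIC))
E
```

```text
time: 33.83
tool_pos: [537.6, -261.9, 67.9]
tool_rot: [-179.9, 0.3, -173.4]
force: [9.8, 0.9, 3.0]
opening: 12.4
gripper_force: 30.2
time: 34.95
tool_pos: [534.6, -263.2, 265.4]
tool_rot: [180.0, -0.0, -173.5]
force: [0.6, -0.7, -0.4]
opening: 55.6
gripper_force: 0.0
[261.81130594 257.02012872] (array([261.68, 257.25]), array([ 636.4, -251.5]))
top [261.20294131 162.99681363] (array([261.07, 162.26]), array([612.9, -22.4]))
top [330.70654113 153.08648213] (array([330.82, 152.48]), array([ 638.1, -251.9]))
{'box': [182.2, 149.9, 38.5, 27.5], 'confidence': 0.71}
{'box': [284.4, 208.4, 11.8, 13.2], 'confidence': 0.15}
```

View pics/r1.png

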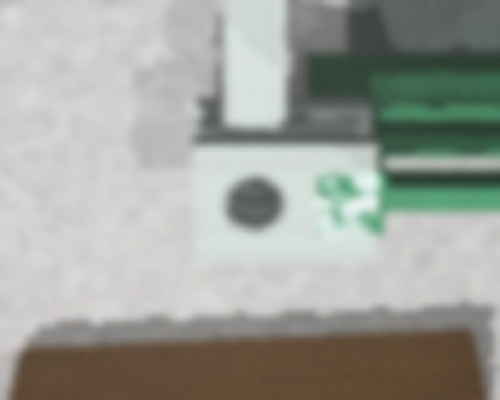

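The right gate bar (crop column 255) also runs into its lug in line with the hole at (254,203). Now the pins: look over the block.

```bash
python3 -m jog '{"xyz":[[-0.01,0.05,0],[-0.121,0.482,0],[-0.121,0.482,0],[-0.121,0.482,0],[-0.121,0.482,0],[-0.121,0.482,0],[-0.121,0.482,0],[-0.121,0.482,0],[-0.121,0.482,0],[-0.121,0.482,0],[-0.121,0.482,0],[-0.121,0.482,0]],"rotation":[[0,0,0],[0,0,0],[0,0,0],[0,0,0],[0,0,0],[0,0,0],[0,0,0],[0,0,0],[0,0,0],[0,0,0],[0,0,0],[0,0,0]],"fingers":[-0.2,-0.2,-0.2,-0.2,-0.2,-0.2,-0.2,-0.2,-0.2,-0.2,-0.2,-0.2]}'
python3 - <<'E'
from h import *
s=snap("wrist","w7.png")
for r in env.recognise("wrist","pin1")[:3]: print(r)
E
```

```text
time: 36.6
tool_pos: [600.8, 227.9, 266.5]
tool_rot: [-180.0, 0.0, -173.6]
force: [-0.1, -0.9, 0.8]
opening: 51.1
gripper_force: 0.0
{'box': [247.8, 222.6, 15.7, 27.6], 'confidence': 0.87}
{'box': [294.0, 240.6, 17.7, 27.5], 'confidence': 0.6}
```

View pics/w7.png

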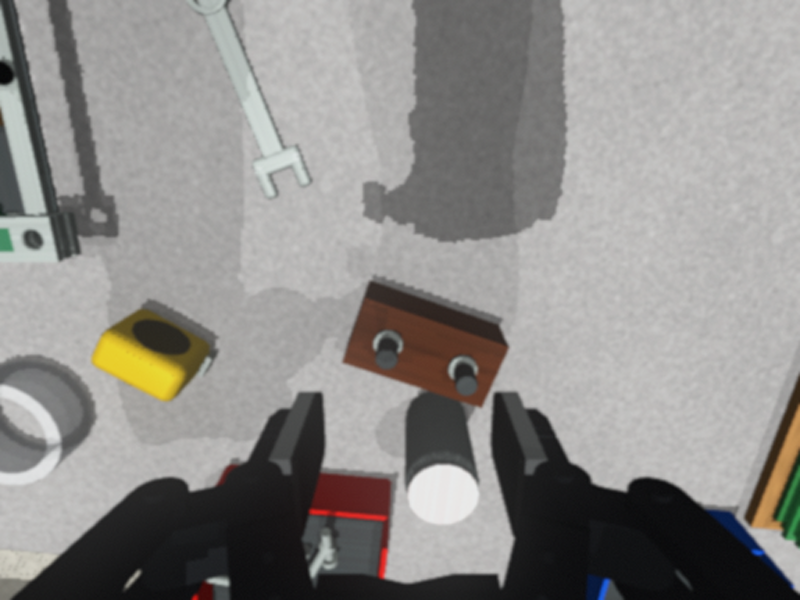

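The block holds both pins: knob tops at (388,356) and (466,383). The grey can stands just beyond at (440,490).

```bash
cat >> h.py <<'E'
from scipy.optimize import minimize
_a=np.linspace(0,2*np.pi,32,endpoint=False); _c=np.c_[np.cos(_a),np.sin(_a)]
def pinmask(s,xy,z0,k=4):
    "silhouette of collar+knob with collar underside at z0, k-times oversampled"
    m=np.zeros((384*k,512*k),np.uint8)
    for r,za,zb in((11,0,5),(8,8,32)):
        P=np.vstack([np.c_[xy+r*_c,np.full(32,z0+z)] for z in(za,zb)])
        cv2.fillConvexPoly(m,cv2.convexHull(((proj(s,P)+.5)*k).astype(np.int32)),1)
    return cv2.resize(m.astype(np.float32),(512,384),interpolation=cv2.INTER_AREA)
def pinfit(s,region,z0,xy0):
    g=cv2.GaussianBlur(region.astype(np.float32),(0,0),1)
    f=lambda v:((cv2.GaussianBlur(pinmask(s,v,z0),(0,0),1)-g)**2).sum()
    r=minimize(f,xy0,method="Nelder-Mead",options=dict(initial_simplex=np.array(xy0)+[[0,0],[6,0],[0,6]])); return r.x.round(1),round(r.fun,1),round(float((g**2).sum()),1)
E
python3 - <<'E'
from h import *
s=snap("wrist")
for d in env.trace("wrist","pin1")[:2]:
    b=d["box"]; x0=ray(s,b[:2],68); print("net",round(d["confidence"],2),np.round(b,1),d["region"].sum(),*pinfit(s,d["region"],50,x0))
for p in((387/1.5625,357/1.5625),(467/1.5625,384/1.5625)): print("eye top",ray(s,p,82).round(1))
for p in((388/1.5625,344/1.5625),(462.5/1.5625,370/1.5625)): print("eye collar",ray(s,p,55).round(1))
print("can",ray(s,(443/1.5625,494/1.5625),110))
for P in((610.6,-22.8,70),): print(dark(s,proj(s,P)[0],5,70))
E
```

```text
net 0.84 [248.2 221.9  15.5  23.5] 329 [665.4 218.6] 21.6 292.0
net 0.62 [ 25.3  83.6  43.6 167. ] 2511 [528.5 -37.8] 1906.8 2334.2
eye top [664.1 220.1]
eye top [678.3 278.2]
eye collar [665.4 219.9]
eye collar [680.1 278. ]
can [750.58308178 268.98882113]
(array([ 20.67, 152.03]), array([609.9, -22.8]))
```

Run:
```python
from h import *
delta([665.3,219.3,140],166.2)
```

```text
shift [-0.0631 -0.0166  0.1265] rot [0.     0.     0.0562] pose [600.7 228.7 266.5] [ 1.8000e+02  2.0000e-02 -1.7357e+02]
```

```bash
python3 -m jog '{"xyz":[[-0.03,-0.008,0.03],[-0.063,-0.0166,0.08],[-0.063,-0.0166,0.1265],[-0.063,-0.0166,0.1265],[-0.063,-0.0166,0.1265],[-0.063,-0.0166,0.1265]],"rotation":[[0,0,0.028],[0,0,0.056],[0,0,0.056],[0,0,0.056],[0,0,0.056],[0,0,0.056]],"fingers":[0,0,0,0,0,0]}' 60
python3 - <<'E'
from h import *
s=snap("wrist","w8.png")
for d in env.trace("wrist","pin1")[:2]:
    b=d["box"]; x0=ray(s,b[:2],68); print("net",round(d["confidence"],2),np.round(b,1),d["region"].sum(),*pinfit(s,d["region"],50,x0))
delta([665.3,219.3,58],166.2)
E
```

```text
time: 37.55
tool_pos: [666.5, 220.3, 143.4]
tool_rot: [179.9, 0.3, 166.3]
force: [-0.2, 0.1, 1.3]
opening: 42.5
gripper_force: 0.0
net 0.9 [341.3 205.2  36.6  36.6] 921 [679.  277.1] 32.4 857.4
net 0.86 [261.  207.4  26.3  40. ] 907 [665.5 219. ] 7.2 845.1
shift [ 0.0008 -0.0012  0.0844] rot [0.0002 0.0005 0.0004] pose [666.1 220.3 142.4] [179.92   0.19 166.33]
```

View pics/w8.png

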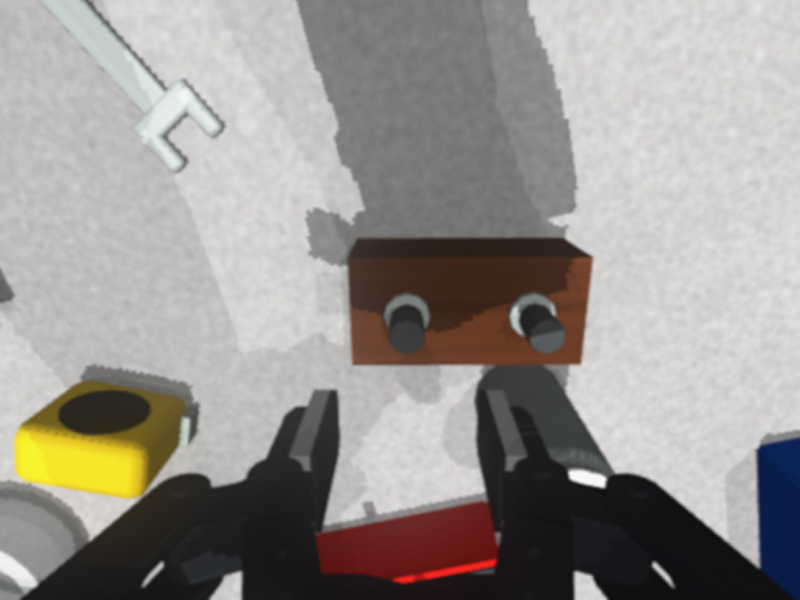

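Both pins are clear in the view: knobs at (406,330) and (545,333). The silhouette fit agrees with the earlier one, so I descend and grip pin1.

```bash
python3 -m jog '{"xyz":[[0.001,-0.001,0.03],[0.001,-0.001,0.06],[0.001,-0.001,0.078],[0.001,-0.001,0.084],[0.001,-0.001,0.084],[0.001,-0.001,0.084],[0.001,-0.001,0.084]],"rotation":[[0,0,0],[0,0,0],[0,0,0],[0,0,0],[0,0,0],[0,0,0],[0,0,0]],"fingers":[0,0,0,0,0,0,0]}' 60
python3 - <<'E'
from h import *
delta([665.4,219.1,58],166.2)
E
```

```text
time: 38.52
tool_pos: [664.5, 219.4, 56.9]
tool_rot: [180.0, 0.1, 166.3]
force: [-0.7, 0.6, -0.1]
opening: 43.1
gripper_force: 0.0
shift [-0.0009 -0.     -0.0011] rot [0.0001 0.0002 0.0003] pose [664.5 219.4  56.9] [1.7996e+02 8.0000e-02 1.6632e+02]
```

```bash
python3 -m jog '{"xyz":[[-0.0009,0,-0.001],[-0.0009,0,-0.001],[-0.0009,0,-0.001],[-0.0009,0,-0.001],[-0.0009,0,-0.001],[-0.0009,0,-0.001]],"rotation":[[0,0,0],[0,0,0],[0,0,0],[0,0,0],[0,0,0],[0,0,0]],"fingers":[0.3,1,1,1,1,1]}' 60
python3 -m jog '{"xyz":[[0,0,-0.015],[0,0,-0.04],[0,0,-0.08],[0,0,-0.12],[0,0,-0.12],[0,0,-0.12]],"rotation":[[0,0,0],[0,0,0],[0,0,0],[0,0,0],[0,0,0],[0,0,0]],"fingers":[1,1,1,1,1,1]}'
python3 - <<'E'
from h import *
s=snap("wrist")
for d in env.trace("wrist","pin1")[:2]:
    b=d["box"]; print("net",round(d["confidence"],2),np.round(b,1),ray(s,b[:2],68))
delta([610.6,-22.8,178],166.2)
E
```

```text
time: 39.28
tool_pos: [665.1, 219.1, 57.4]
tool_rot: [180.0, 0.1, 166.3]
force: [-0.4, -0.6, 4.4]
opening: 14.2
gripper_force: 58.5
time: 40.02
tool_pos: [664.5, 219.0, 176.4]
tool_rot: [-180.0, -0.0, 166.3]
force: [-0.2, -0.2, -1.3]
opening: 14.1
gripper_force: 58.7
net 0.89 [259.9 265.2  28.7  86.4] [725.62547931 202.26522667]
net 0.84 [335.2 195.5  34.5  29.4] [678.49414017 275.93705186]
shift [-0.0054 -0.2475 -0.0027] rot [-0.0001 -0.0004  0.0003] pose [663.9 218.9 175.1] [-1.7995e+02 -1.4000e-01  1.6632e+02]
```

```bash
python3 -m jog '{"xyz":[[0,-0.04,0],[-0.0054,-0.2475,0],[-0.0054,-0.2475,0],[-0.0054,-0.2475,0.02],[-0.0054,-0.2475,0.046],[-0.0054,-0.2475,0.046],[-0.0054,-0.2475,0.046],[-0.0054,-0.2475,0.046],[-0.0054,-0.2475,0.046]],"rotation":[[0,0,0],[0,0,0],[0,0,0],[0,0,0],[0,0,0],[0,0,0],[0,0,0],[0,0,0],[0,0,0]],"fingers":[1,1,1,1,1,1,1,1,1]}'
python3 - <<'E'
from h import *
s=snap("wrist","w9.png"); print(proj(s,(610.3,-22.9,70))*1.5625)
delta([610.3,-22.9,122],166.2)
E
```

```text
time: 41.25
tool_pos: [612.1, -21.9, 131.6]
tool_rot: [180.0, 0.1, 166.4]
force: [0.0, 0.5, -1.1]
opening: 13.7
gripper_force: 58.8
[[406.65846266 335.01281952]]
shift [ 0.0014 -0.0012  0.0095] rot [0.     0.0002 0.0005] pose [611.9 -22.  131.5] [1.7999e+02 6.0000e-02 1.6638e+02]
```

View pics/w9.png

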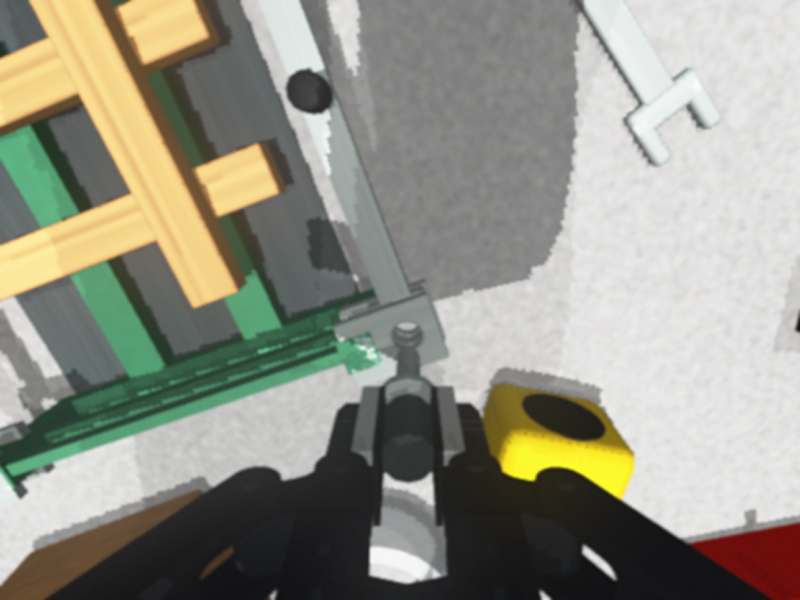

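The pin tip hangs just above the hole at (407,335), in the same column. I correct 1–2 mm and lower it in steps.

```bash
python3 -m jog '{"xyz":[[0.0014,-0.0012,0],[0.0014,-0.0012,0.004],[0.0014,-0.0012,0.01],[0.0014,-0.0012,0.016],[0.0014,-0.0012,0.022],[0.0014,-0.0012,0.028],[0.0014,-0.0012,0.028]],"rotation":[[0,0,0],[0,0,0],[0,0,0],[0,0,0],[0,0,0],[0,0,0],[0,0,0]],"fingers":[1,1,1,1,1,1,1]}'
python3 - <<'E'
from h import *
delta([610.3,-22.9,78],166.2)
E
```

```text
time: 42.18
tool_pos: [609.4, -23.4, 102.1]
tool_rot: [180.0, -0.1, 166.3]
force: [-0.0, 0.1, -1.2]
opening: 14.1
gripper_force: 58.8
shift [-0.0008  0.0007  0.0241] rot [ 0.     -0.0002  0.0003] pose [609.4 -23.4 102.1] [ 1.7999e+02 -6.0000e-02  1.6632e+02]
```

```bash
python3 -m jog '{"xyz":[[-0.0006,0.0005,0.005],[-0.0006,0.0005,0.011],[-0.0006,0.0005,0.017],[-0.0006,0.0005,0.022],[-0.0006,0.0005,0.0235],[-0.0006,0.0005,0.0235],[-0.0006,0.0005,0.0235]],"rotation":[[0,0,0],[0,0,0],[0,0,0],[0,0,0],[0,0,0],[0,0,0],[0,0,0]],"fingers":[1,1,1,1,1,1,1]}'
```

```text
time: 43.05
tool_pos: [610.7, -23.2, 79.6]
tool_rot: [180.0, 0.0, 166.3]
force: [-0.2, 0.3, -0.4]
opening: 13.9
gripper_force: 58.8
```

```bash
python3 -m jog '{"xyz":[[0,0,0.001],[0,0,0.0018],[0,0,0.0018],[0,0,0.0018],[0,0,0.0018],[0,0,0.0018]],"rotation":[[0,0,0],[0,0,0],[0,0,0],[0,0,0],[0,0,0],[0,0,0]],"fingers":[1,1,0.6,0.3,0,0]}'
python3 -m jog '{"xyz":[[0,0,-0.03],[0,0,-0.07],[0,0,-0.12],[0,0,-0.12],[0,0,-0.12]],"rotation":[[0,0,0],[0,0,0],[0,0,0],[0,0,0],[0,0,0]],"fingers":[0,0,0,0,0]}'
python3 - <<'E'
from h import *
s=snap("wrist","w10.png",(150,100,400,290))
for d in env.trace("wrist","pin1")[:2]:
    b=d["box"]; x0=ray(s,b[:2],86); print(round(d["confidence"],2),np.round(b,1),[pinfit(s,d["region"],z,x0) for z in(70,75,80)])
delta([679.1,277.3,178],166.2)
E
```

```text
time: 43.8
tool_pos: [610.6, -23.2, 77.6]
tool_rot: [180.0, 0.0, 166.3]
force: [-0.1, 0.0, 0.3]
opening: 42.8
gripper_force: 0.0
time: 44.42
tool_pos: [610.5, -23.2, 197.2]
tool_rot: [180.0, -0.0, 166.3]
force: [-0.1, 0.5, -1.3]
opening: 42.7
gripper_force: 0.0
0.92 [259.9 192.4  20.   32.1] [(array([610.9, -24.6]), np.float64(11.1), 599.9), (array([609.4, -24.3]), np.float64(21.9), 599.9), (array([607.8, -23.9]), np.float64(36.8), 599.9)]
0.54 [489.2 173.2  43.8  64.2] [(array([647. , 157.9]), np.float64(1393.8), 2474.3), (array([644.9, 155.4]), np.float64(1368.3), 2474.3), (array([642.9, 152.2]), np.float64(1342.4), 2474.3)]
shift [0.0037 0.3082 0.018 ] rot [ 0.     -0.0003  0.0003] pose [609.9 -23.  196. ] [ 1.7999e+02 -1.2000e-01  1.6632e+02]
```

View pics/w10.png

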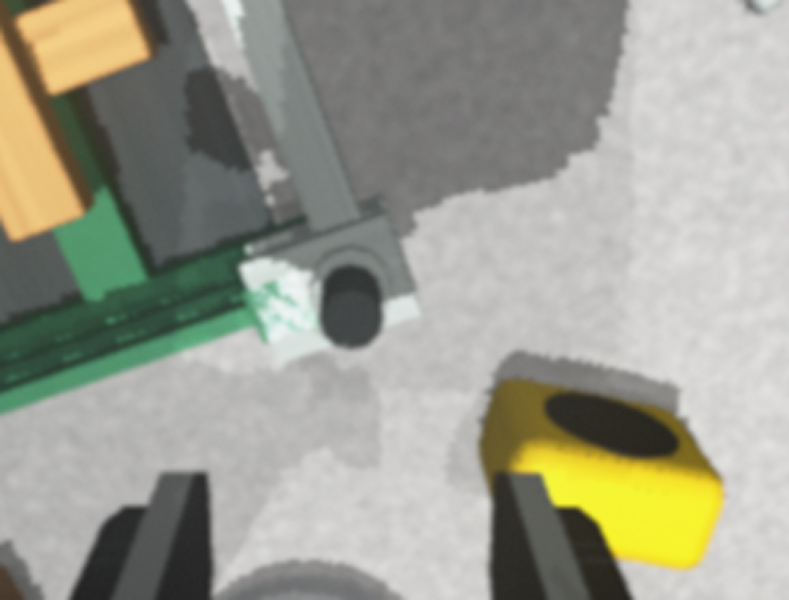

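Pin1 is home: collar flat on the left lug at (350,275), and the best height fit is 70 mm. Now pin2.

```bash
python3 -m jog '{"xyz":[[0,0.04,0],[0.0037,0.308,0.018],[0.0037,0.308,0.018],[0.0037,0.308,0.018],[0.0037,0.308,0.018],[0.0037,0.308,0.055],[0.0037,0.308,0.055],[0.0037,0.308,0.055],[0.0037,0.308,0.055],[0.0037,0.308,0.055]],"rotation":[[0,0,0],[0,0,0],[0,0,0],[0,0,0],[0,0,0],[0,0,0],[0,0,0],[0,0,0],[0,0,0],[0,0,0]],"fingers":[0,0,0,0,0,0,0,0,0,0]}' 60
python3 - <<'E'
from h import *
s=snap("wrist")
for d in env.trace("wrist","pin1")[:2]:
    b=d["box"]; x0=ray(s,b[:2],68); print("net",round(d["confidence"],2),np.round(b,1),d["region"].sum(),*pinfit(s,d["region"],50,x0))
delta([679.1,277.3,58],166.2)
E
```

```text
time: 45.78
tool_pos: [680.5, 276.1, 144.1]
tool_rot: [180.0, 0.1, 166.3]
force: [0.2, 0.2, -0.2]
opening: 42.9
gripper_force: 0.0
net 0.55 [262.2 205.9  32.   37.8] 877 [679.8 276.9] 12.9 816.4
shift [0.0014 0.0005 0.0855] rot [0.0001 0.0002 0.0002] pose [680.2 276.4 143.5] [1.7997e+02 6.0000e-02 1.6628e+02]
```

```bash
python3 -m jog '{"xyz":[[0.001,0.0005,0.03],[0.001,0.0005,0.06],[0.001,0.0005,0.078],[0.001,0.0005,0.085],[0.001,0.0005,0.085],[0.001,0.0005,0.085],[0.001,0.0005,0.085]],"rotation":[[0,0,0],[0,0,0],[0,0,0],[0,0,0],[0,0,0],[0,0,0],[0,0,0]],"fingers":[0,0,0,0,0,0,0]}' 60
python3 - <<'E'
from h import *
delta([679.6,277.1,58],166.2)
E
```

```text
time: 46.75
tool_pos: [679.6, 277.8, 58.7]
tool_rot: [180.0, 0.1, 166.3]
force: [-0.4, 0.3, 0.1]
opening: 42.7
gripper_force: 0.0
shift [-0.0002 -0.0007  0.0007] rot [0.0001 0.0002 0.0003] pose [679.6 277.8  58.7] [1.7996e+02 8.0000e-02 1.6632e+02]
```

```bash
python3 -m jog '{"xyz":[[0,-0.0006,0],[0,-0.0006,0],[0,-0.0006,0],[0,-0.0006,0],[0,-0.0006,0],[0,-0.0006,0]],"rotation":[[0,0,0],[0,0,0],[0,0,0],[0,0,0],[0,0,0],[0,0,0]],"fingers":[0.3,1,1,1,1,1]}' 60
python3 -m jog '{"xyz":[[0,0,-0.015],[0,0,-0.04],[0,0,-0.08],[0,0,-0.11],[0,0,-0.11],[0,0,-0.11]],"rotation":[[0,0,0],[0,0,0],[0,0,0],[0,0,0],[0,0,0],[0,0,0]],"fingers":[1,1,1,1,1,1]}'
python3 - <<'E'
from h import *
delta([636.2,-251.5,168],166.2)
E
```

```text
time: 47.5
tool_pos: [679.0, 277.1, 57.9]
tool_rot: [180.0, 0.0, 166.3]
force: [0.3, -1.2, 3.7]
opening: 14.0
gripper_force: 58.5
time: 48.25
tool_pos: [678.4, 277.0, 166.6]
tool_rot: [-180.0, -0.1, 166.3]
force: [-0.0, 0.5, -1.3]
opening: 14.0
gripper_force: 58.6
shift [-0.084  -0.5235 -0.0012] rot [-0.0001 -0.0002  0.0003] pose [678.4 277.  166.6] [-1.7998e+02 -6.0000e-02  1.6632e+02]
```

```bash
python3 -m jog '{"xyz":[[0,-0.04,0],[-0.04,-0.25,0],[-0.084,-0.5235,0],[-0.084,-0.5235,0],[-0.084,-0.5235,0],[-0.084,-0.5235,0],[-0.084,-0.5235,0],[-0.084,-0.5235,0],[-0.084,-0.5235,0],[-0.084,-0.5235,0.033],[-0.084,-0.5235,0.033],[-0.084,-0.5235,0.033]],"rotation":[[0,0,0],[0,0,0],[0,0,0],[0,0,0],[0,0,0],[0,0,0],[0,0,0],[0,0,0],[0,0,0],[0,0,0],[0,0,0],[0,0,0]],"fingers":[1,1,1,1,1,1,1,1,1,1,1,1]}'
python3 -m jog '{"xyz":[[0,0,0],[0,0,0]],"rotation":[[0,0,0],[0,0,0]],"fingers":[1,1]}'
python3 - <<'E'
from h import *
s=snap("wrist"); p=proj(s,(636.2,-251.5,70))[0]; print(p,dark(s,p,4,70))
im=s["image"][int(p[1])-60:int(p[1])+90,int(p[0])-100:int(p[0])+100]; cv2.imwrite("pics/r2.png",cv2.resize(im,None,fx=4,fy=4,interpolation=cv2.INTER_CUBIC))
delta([635.7,-251.5,79],166.2)
E
```

```text
time: 49.75
tool_pos: [636.4, -250.6, 134.5]
tool_rot: [180.0, -0.1, 166.4]
force: [0.5, -0.6, -0.2]
opening: 13.8
gripper_force: 58.8
time: 50.0
tool_pos: [637.2, -251.1, 135.6]
tool_rot: [-180.0, 0.1, 166.4]
force: [-0.1, -0.5, -0.3]
opening: 13.9
gripper_force: 58.8
[261.44191949 213.12939673] (array([261.26, 215.8 ]), array([ 638.1, -252.1]))
shift [ 0.0013 -0.0006  0.0564] rot [-0.0001  0.0002  0.0004] pose [ 637.1 -251.2  135.4] [-1.7998e+02  7.0000e-02  1.6636e+02]
```

View pics/r2.png

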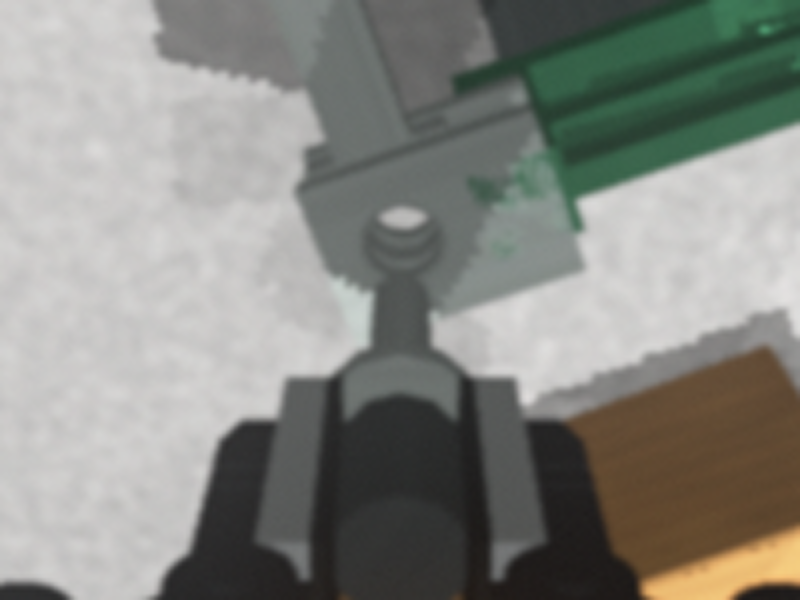

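The holes line up, with light through at (402,217), and the pin stands in the same column.

```bash
python3 -m jog '{"xyz":[[0.0013,-0.0006,0],[0.0013,-0.0006,0.006],[0.0013,-0.0006,0.012],[0.0013,-0.0006,0.018],[0.0013,-0.0006,0.024],[0.0013,-0.0006,0.03],[0.0013,-0.0006,0.032],[0.0013,-0.0006,0.032]],"rotation":[[0,0,0],[0,0,0],[0,0,0],[0,0,0],[0,0,0],[0,0,0],[0,0,0],[0,0,0]],"fingers":[1,1,1,1,1,1,1,1]}'
python3 - <<'E'
from h import *
delta([635.7,-251.5,79.5],166.2)
E
```

```text
time: 51.05
tool_pos: [635.1, -251.7, 102.4]
tool_rot: [180.0, -0.0, 166.3]
force: [-0.1, 1.1, -0.5]
opening: 13.9
gripper_force: 58.8
shift [-0.0005  0.0003  0.0229] rot [ 0.     -0.      0.0003] pose [ 635.1 -251.7  102.4] [ 1.7999e+02 -1.0000e-02  1.6632e+02]
```

```bash
python3 -m jog '{"xyz":[[-0.0005,0.0003,0.005],[-0.0005,0.0003,0.011],[-0.0005,0.0003,0.017],[-0.0005,0.0003,0.0225],[-0.0005,0.0003,0.024],[-0.0005,0.0003,0.0245],[-0.0005,0.0003,0.0245]],"rotation":[[0,0,0],[0,0,0],[0,0,0],[0,0,0],[0,0,0],[0,0,0],[0,0,0]],"fingers":[1,1,1,1,1,1,1]}'
```

```text
time: 51.92
tool_pos: [635.9, -251.6, 78.2]
tool_rot: [180.0, 0.0, 166.3]
force: [-0.2, 0.0, -0.4]
opening: 14.3
gripper_force: 58.9
```

Collar is about 0.3 mm above the lug; release and rise clear.

```bash
python3 -m jog '{"xyz":[[0,0,0],[0,0,0],[0,0,0],[0,0,0],[0,0,0]],"rotation":[[0,0,0],[0,0,0],[0,0,0],[0,0,0],[0,0,0]],"fingers":[0.6,0.3,0,0,0]}'
python3 -m jog '{"xyz":[[0,0,-0.03],[0,0,-0.07],[0,0,-0.12],[0,0.1,-0.18],[0.1,0.1,-0.2],[0.1,0.1,-0.2],[0.1,0.1,-0.2],[0.1,0.1,-0.2]],"rotation":[[0,0,0],[0,0,0],[0,0,0],[0,0,0],[0,0,0],[0,0,0],[0,0,0],[0,0,0]],"fingers":[0,0,0,0,-1,-1,-1,-1]}'
python3 - <<'E'
from h import *
s=snap("wrist","w11.png"); slats(s,30)
for d in env.trace("wrist","pin1")[:3]:
    b=d["box"]; x0=ray(s,b[:2],86); print(round(d["confidence"],2),np.round(b,1),[pinfit(s,d["region"],z,x0) for z in(70,76)])
E
```

```text
time: 52.55
tool_pos: [635.7, -251.5, 78.0]
tool_rot: [180.0, 0.0, 166.3]
force: [-0.1, -0.2, -0.3]
opening: 42.5
gripper_force: 0.0
time: 53.55
tool_pos: [562.5, -131.0, 278.0]
tool_rot: [-180.0, 0.0, 166.3]
force: [0.0, -0.3, -1.3]
opening: 85.4
gripper_force: 0.0
0.83 [369.5 190.1  21.7  23.8] [(array([610.8, -24.6]), np.float64(6.1), 400.2), (array([608.6, -26.1]), np.float64(11.5), 400.2)]
0.68 [39.9 46.8 78.  93.6] [(array([ 398.5, -300.8]), np.float64(2141.2), 2911.3), (array([ 400.2, -297.8]), np.float64(2129.0), 2911.3)]
0.6 [173.6 256.3  21.6  24. ] [(array([ 636.5, -252.9]), np.float64(31.8), 319.3), (array([ 634.4, -251.1]), np.float64(42.2), 319.3)]
```

View pics/w11.png

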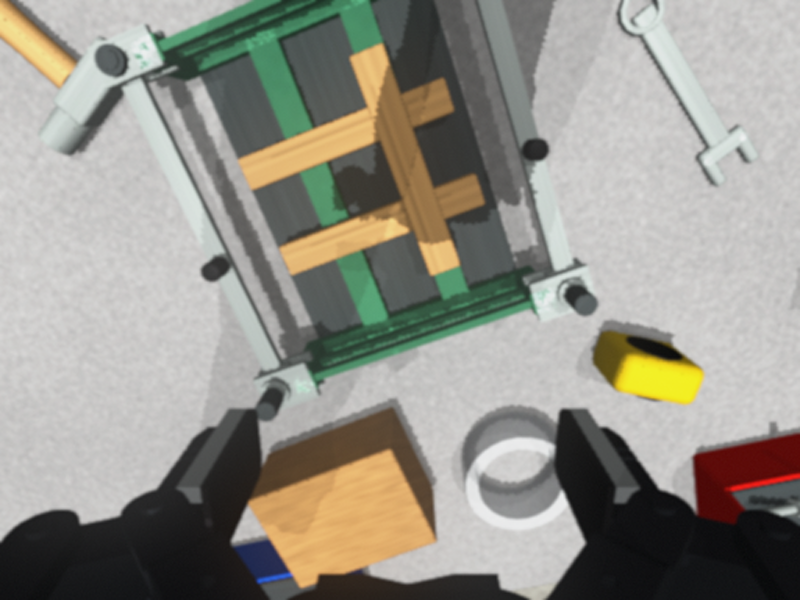

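Both gates are shut, the pins sit at (578,297) and (272,395) with their collars on the lugs, and the tower is intact. One quick check of the top view for leftover pine slats, then hand in.

Run:
```python
from h import *
s=snap("top"); slats(s,16,100); print([(np.round(d["box"]),round(d["confidence"],2)) for d in env.recognise("top","slat1")])
print(env.sign_off())
```

```text
[156. 277.] [249.4 334.5] [ 26.4 162.6] -10.9
[(array([155., 279.,  15.,  49.]), 0.79), (array([201., 259.,  27.,  12.]), 0.72)]
the job is handed in; nothing more can be done
None
```

I handed the job in at about 54 s on the robot's clock: all three pine slats are stacked crosswise, both gates are shut and a pin is home in each lock, as far as the last pictures and measurements show; the hand-in call gave no verdict.

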